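# Lock the keyhole plates onto the fixture base

## Task

Mount every keyhole plate lying on the desk in a bay of the grey fixture base, one to a bay: pull out the locking pin parked in that bay (the pin block can hold it meanwhile), lower the plate over the two screw heads and slide it away from you until you feel it stop on the screws, then push a pin down through the plate's pin hole into the base until its collar rests on the plate. A spare pin may stay in its empty bay or stand in the pin block; do not disturb the roll of tape or the screwdriver.

Things in the scene. Friction and masses are not known exactly. Their poses are not given: they have to be found in the camera images.
- base: fixed grey fixture base, 110 (x) x 320 (y) x 34 mm; origin under its centre; +x points away from the robot, within 12 degrees. On top three equal bays in a row along y. In each two shoulder screws stand at bay x = +6, y = +26 and -26 mm: shank 7 mm thick, 8 mm tall, then a domed head 14 mm wide (8 mm at its top, which is 15 mm above the base's top face)
- bay_1 (a point): left (+y) bay of the base (base y = 100 mm): where a plate's origin lies when home, on the base's top face, 34 mm above the desk; the base's axes. A plate with its origin at x = -16 mm here has its large openings centred on the screw heads; it then slides 16 mm along +x until its slot ends meet the screw shanks (1.5 mm of side play)
- pin_hole_1 (a point): mouth of the left (+y) bay's 11 mm pin hole, on the base's top face, 31 mm in front (-x) of the bay's centre; it goes straight through the base (34 mm)
- bay_2 (a point): middle bay of the base (base y = 0 mm): where a plate's origin lies when home, on the base's top face, 34 mm above the desk; the base's axes. A plate with its origin at x = -16 mm here has its large openings centred on the screw heads; it then slides 16 mm along +x until its slot ends meet the screw shanks (1.5 mm of side play)
- pin_hole_2 (a point): mouth of the middle bay's 11 mm pin hole, on the base's top face, 31 mm in front (-x) of the bay's centre; it goes straight through the base (34 mm)
- bay_3 (a point): right (-y) bay of the base (base y = -100 mm): where a plate's origin lies when home, on the base's top face, 34 mm above the desk; the base's axes. A plate with its origin at x = -16 mm here has its large openings centred on the screw heads; it then slides 16 mm along +x until its slot ends meet the screw shanks (1.5 mm of side play)
- pin_hole_3 (a point): mouth of the right (-y) bay's 11 mm pin hole, on the base's top face, 31 mm in front (-x) of the bay's centre; it goes straight through the base (34 mm)
- plate_a: aluminium plate 84 x 84 x 5 mm, lying on the desk; all alike, 2 or 3 present (absent: None); origin under its centre. Keyholes at y = +26, -26 mm: 19 mm opening at x = +22 mm, 10 mm slot from it to x = +2.5 mm. 12 mm pin hole at x = -31, y = 0. Black grip block on its centre, 14 (x) x 22 (y) mm, 5 to 50 mm above the underside. Its +x points away from the robot, within 25 degrees; so it is mounted
- pin_a: locking pin, parked upright in the hole of a bay at the start (collar on the base); all alike; origin on its axis at the underside of its collar, z up. Below: 8 mm steel shaft 34 mm long, its last 6 mm tapered. Above: collar 22 mm wide, 4 mm thick, then a round black knob 14 mm thick, 4 to 54 mm above the origin. Seated, its collar rests on the plate, 5 mm above the base's top face
- plate_b: aluminium plate 84 x 84 x 5 mm, lying on the desk; all alike, 2 or 3 present (absent: None); origin under its centre. Keyholes at y = +26, -26 mm: 19 mm opening at x = +22 mm, 10 mm slot from it to x = +2.5 mm. 12 mm pin hole at x = -31, y = 0. Black grip block on its centre, 14 (x) x 22 (y) mm, 5 to 50 mm above the underside. Its +x points away from the robot, within 25 degrees; so it is mounted
- pin_b: locking pin, parked upright in the hole of a bay at the start (collar on the base); all alike; origin on its axis at the underside of its collar, z up. Below: 8 mm steel shaft 34 mm long, its last 6 mm tapered. Above: collar 22 mm wide, 4 mm thick, then a round black knob 14 mm thick, 4 to 54 mm above the origin. Seated, its collar rests on the plate, 5 mm above the base's top face
- plate_c: aluminium plate 84 x 84 x 5 mm, lying on the desk; all alike, 2 or 3 present (absent: None); origin under its centre. Keyholes at y = +26, -26 mm: 19 mm opening at x = +22 mm, 10 mm slot from it to x = +2.5 mm. 12 mm pin hole at x = -31, y = 0. Black grip block on its centre, 14 (x) x 22 (y) mm, 5 to 50 mm above the underside. Its +x points away from the robot, within 25 degrees; so it is mounted
- pin_c: locking pin, parked upright in the hole of a bay at the start (collar on the base); all alike; origin on its axis at the underside of its collar, z up. Below: 8 mm steel shaft 34 mm long, its last 6 mm tapered. Above: collar 22 mm wide, 4 mm thick, then a round black knob 14 mm thick, 4 to 54 mm above the origin. Seated, its collar rests on the plate, 5 mm above the base's top face
- pin_block: fixed grey block, 44 (x) x 108 (y) x 38 mm, origin under its centre; three 11 mm through holes for pins in a row along its y, 34 mm apart, empty at the start. A pin stands in it with its collar on its top. It takes one of the four places in the row nearest the robot; plates lie in the others
- block_hole_a (a point): mouth of the pin block's hole at y = +34 mm, on its top face
- block_hole_b (a point): mouth of the pin block's hole at y = 0 mm, on its top face
- block_hole_c (a point): mouth of the pin block's hole at y = -34 mm, on its top face
- tape_roll: bystander: blue roll of tape, 54 mm wide, 19 mm high, left of the base; origin under its centre. Farther left a large computer screen stands on the desk, from about x = 0.28, y = 0.30 m slantwise to x = 0.70, y = 0.70 m, taller than the working height: draw the arm in before swinging past its near edge
- driver_red: bystander: red-handled screwdriver lying right of the base; origin under its centre
Things that resemble listed ones, but are neither listed nor needed, are in the scene too. What is shaped like the pin_c but pink, purple or yellow is not meant.

How it is judged:
At the end, for the whole second after the job is handed in: Every plate lies in a bay within 6 mm of home and at most 3.5 mm above the base; a pin stands in that bay's hole, within 4 mm of its axis, collar down on the plate (at most 8 mm above the base's top); spare pins stand in holes of the block or of empty bays; all at rest (((horizontal distance between plate_a and bay_1 below 0.006 m and z of plate_a in the frame of bay_1 below 0.0035 m and ((horizontal distance between pin_a and pin_hole_1 below 0.004 m and z of pin_a in the frame of pin_hole_1 below 0.008 m) or (horizontal distance between pin_b and pin_hole_1 below 0.004 m and z of pin_b in the frame of pin_hole_1 below 0.008 m) or (horizontal distance between pin_c and pin_hole_1 below 0.004 m and z of pin_c in the frame of pin_hole_1 below 0.008 m))) or (horizontal distance between plate_a and bay_2 below 0.006 m and z of plate_a in the frame of bay_2 below 0.0035 m and ((horizontal distance between pin_a and pin_hole_2 below 0.004 m and z of pin_a in the frame of pin_hole_2 below 0.008 m) or (horizontal distance between pin_b and pin_hole_2 below 0.004 m and z of pin_b in the frame of pin_hole_2 below 0.008 m) or (horizontal distance between pin_c and pin_hole_2 below 0.004 m and z of pin_c in the frame of pin_hole_2 below 0.008 m))) or (horizontal distance between plate_a and bay_3 below 0.006 m and z of plate_a in the frame of bay_3 below 0.0035 m and ((horizontal distance between pin_a and pin_hole_3 below 0.004 m and z of pin_a in the frame of pin_hole_3 below 0.008 m) or (horizontal distance between pin_b and pin_hole_3 below 0.004 m and z of pin_b in the frame of pin_hole_3 below 0.008 m) or (horizontal distance between pin_c and pin_hole_3 below 0.004 m and z of pin_c in the frame of pin_hole_3 below 0.008 m)))) and linear speed of each of plate_a, plate_b, plate_c, pin_a, pin_b, pin_c below 0.02 m/s and ((horizontal distance between plate_b and bay_1 below 0.006 m and z of plate_b in the frame of bay_1 below 0.0035 m and ((horizontal distance between pin_a and pin_hole_1 below 0.004 m and z of pin_a in the frame of pin_hole_1 below 0.008 m) or (horizontal distance between pin_b and pin_hole_1 below 0.004 m and z of pin_b in the frame of pin_hole_1 below 0.008 m) or (horizontal distance between pin_c and pin_hole_1 below 0.004 m and z of pin_c in the frame of pin_hole_1 below 0.008 m))) or (horizontal distance between plate_b and bay_2 below 0.006 m and z of plate_b in the frame of bay_2 below 0.0035 m and ((horizontal distance between pin_a and pin_hole_2 below 0.004 m and z of pin_a in the frame of pin_hole_2 below 0.008 m) or (horizontal distance between pin_b and pin_hole_2 below 0.004 m and z of pin_b in the frame of pin_hole_2 below 0.008 m) or (horizontal distance between pin_c and pin_hole_2 below 0.004 m and z of pin_c in the frame of pin_hole_2 below 0.008 m))) or (horizontal distance between plate_b and bay_3 below 0.006 m and z of plate_b in the frame of bay_3 below 0.0035 m and ((horizontal distance between pin_a and pin_hole_3 below 0.004 m and z of pin_a in the frame of pin_hole_3 below 0.008 m) or (horizontal distance between pin_b and pin_hole_3 below 0.004 m and z of pin_b in the frame of pin_hole_3 below 0.008 m) or (horizontal distance between pin_c and pin_hole_3 below 0.004 m and z of pin_c in the frame of pin_hole_3 below 0.008 m)))) and ((horizontal distance between plate_c and bay_1 below 0.006 m and z of plate_c in the frame of bay_1 below 0.0035 m and ((horizontal distance between pin_a and pin_hole_1 below 0.004 m and z of pin_a in the frame of pin_hole_1 below 0.008 m) or (horizontal distance between pin_b and pin_hole_1 below 0.004 m and z of pin_b in the frame of pin_hole_1 below 0.008 m) or (horizontal distance between pin_c and pin_hole_1 below 0.004 m and z of pin_c in the frame of pin_hole_1 below 0.008 m))) or (horizontal distance between plate_c and bay_2 below 0.006 m and z of plate_c in the frame of bay_2 below 0.0035 m and ((horizontal distance between pin_a and pin_hole_2 below 0.004 m and z of pin_a in the frame of pin_hole_2 below 0.008 m) or (horizontal distance between pin_b and pin_hole_2 below 0.004 m and z of pin_b in the frame of pin_hole_2 below 0.008 m) or (horizontal distance between pin_c and pin_hole_2 below 0.004 m and z of pin_c in the frame of pin_hole_2 below 0.008 m))) or (horizontal distance between plate_c and bay_3 below 0.006 m and z of plate_c in the frame of bay_3 below 0.0035 m and ((horizontal distance between pin_a and pin_hole_3 below 0.004 m and z of pin_a in the frame of pin_hole_3 below 0.008 m) or (horizontal distance between pin_b and pin_hole_3 below 0.004 m and z of pin_b in the frame of pin_hole_3 below 0.008 m) or (horizontal distance between pin_c and pin_hole_3 below 0.004 m and z of pin_c in the frame of pin_hole_3 below 0.008 m)))) and ((horizontal distance between pin_a and pin_hole_1 below 0.004 m and z of pin_a in the frame of pin_hole_1 below 0.008 m) or (horizontal distance between pin_a and pin_hole_2 below 0.004 m and z of pin_a in the frame of pin_hole_2 below 0.008 m) or (horizontal distance between pin_a and pin_hole_3 below 0.004 m and z of pin_a in the frame of pin_hole_3 below 0.008 m) or (horizontal distance between pin_a and block_hole_a below 0.004 m and z of pin_a in the frame of block_hole_a below 0.004 m) or (horizontal distance between pin_a and block_hole_b below 0.004 m and z of pin_a in the frame of block_hole_b below 0.004 m) or (horizontal distance between pin_a and block_hole_c below 0.004 m and z of pin_a in the frame of block_hole_c below 0.004 m)) and ((horizontal distance between pin_b and pin_hole_1 below 0.004 m and z of pin_b in the frame of pin_hole_1 below 0.008 m) or (horizontal distance between pin_b and pin_hole_2 below 0.004 m and z of pin_b in the frame of pin_hole_2 below 0.008 m) or (horizontal distance between pin_b and pin_hole_3 below 0.004 m and z of pin_b in the frame of pin_hole_3 below 0.008 m) or (horizontal distance between pin_b and block_hole_a below 0.004 m and z of pin_b in the frame of block_hole_a below 0.004 m) or (horizontal distance between pin_b and block_hole_b below 0.004 m and z of pin_b in the frame of block_hole_b below 0.004 m) or (horizontal distance between pin_b and block_hole_c below 0.004 m and z of pin_b in the frame of block_hole_c below 0.004 m)) and ((horizontal distance between pin_c and pin_hole_1 below 0.004 m and z of pin_c in the frame of pin_hole_1 below 0.008 m) or (horizontal distance between pin_c and pin_hole_2 below 0.004 m and z of pin_c in the frame of pin_hole_2 below 0.008 m) or (horizontal distance between pin_c and pin_hole_3 below 0.004 m and z of pin_c in the frame of pin_hole_3 below 0.008 m) or (horizontal distance between pin_c and block_hole_a below 0.004 m and z of pin_c in the frame of block_hole_a below 0.004 m) or (horizontal distance between pin_c and block_hole_b below 0.004 m and z of pin_c in the frame of block_hole_b below 0.004 m) or (horizontal distance between pin_c and block_hole_c below 0.004 m and z of pin_c in the frame of block_hole_c below 0.004 m))); the robot touches nothing.
It fails at once if the tape roll is moved by more than 30 mm (distance of tape_roll from where it was at the start of the episode above 0.03 m).
It fails at once if the screwdriver is moved by more than 30 mm (distance of driver_red from where it was at the start of the episode above 0.03 m).
Of plate_a, plate_b, plate_c only 2 to 3 are there at a start; the rules pass over those that are not, and their reading is None.
At some moment in a run one of plate_a, plate_b, plate_c may be knocked a few centimetres aside while the robot is not near it.
It also fails if it takes over 210 s, if anything falls off the work surface, if the arm or the gripper's body presses on something with over 40 N, if the wrist force passes 120 N, or if a joint passes its speed limit or range.

## Robot

A 7-joint arm with a two-finger parallel gripper is mounted at the origin on a cart in front of the work surface, level with it; the furniture and walls round the work are solid. World frame = base frame: x ahead of the robot, y to its left, z up, the work surface at z = 0. Lengths are in m, angles in rad, forces in N, time in s.
With the tool pointing down it reaches from about 0.425 to 0.925 m from the base axis. Payload 6.8 kg.
Tool frame: the origin (TCP) lies on the centre line of the jaws, within the pads' length; the fingertips stand 14 mm ahead of it and the grasp point (between the pads) lies 5 mm behind it (r.nose_length is the distance from the TCP to the fingertips, in m); z points along the fingers, y is the direction in which the jaws open and shut (so a half turn about z gives the same grasp; the last joint's range is limited). The gripper opens to 85 mm and grips with 20 to 120 N. Pads are 22 mm wide; open, the fingers measure 114 mm over their backs; the gripper's body (76 mm by 85 mm) begins 54 mm behind the grasp point. The pads swing forward as they close: fully open they stand 13 mm farther back than shut.
Start: joints at [1.146, 0.477, 0.022, 1.555, -0.011, 1.109, -0.083], TCP at [0.21, -0.641, 0.245] pointing down, gripper open.
Joint ranges: [-2.96, 2.96], [-0.34, 2.1], [-1.41, 1.46], [0.24, 2.44], [-1.37, 4.51], [0.17, 1.92], [-2.96, 2.96]. Speed limits (rad/s): [2.39, 2.39, 3.14, 3.14, 3.14, 3.14, 3.14].

## Interface

Orientations are given as a rotation vector (axis times angle).
In Python, from bench import r, imaging, look_for, outline_of gives the robot as it stands. The module is installed in compiled form; this text tells all that it offers.
- The arm moves only by the tool carry_out, never from a script. Its arguments are lists of equal length, an entry for each row: "offset": the shift along the tool's x, y, z as a fraction of full scale, a list of three; "turn": the turn, a rotation vector about the tool's x, y, z as a fraction of full scale, a list of three. A call has 1 to 8 rows; each row is the pose to reach, as a shift and turn from the pose commanded when the call began, along the tool's axes at that moment; what a row does not reach only later rows make up. Full scale, the value 1, is 0.5 m for a shift and 1.5 rad for a turn. A row lasts 1/10 s, in which the tool goes at most 50 mm and 8.59 degrees, less where a joint would pass 70% of its speed; a pose out of reach is approached as far as the arm can. A call with a number of a shift or a turn outside -1 to 1 is refused whole. A call with a gripper value outside its range is refused whole. "hand" is the closure, from 0 (fully open) to 1 (shut), set as the call begins (left out, the last holds). The fingers move at their own pace and stop on an object; "force" is the grip in N (left out, the last holds). Time passes only in rows, so rows that repeat a pose let the fingers close. It gives the time, the measured TCP pose, the force and the opening at its end, in the units of the state.
- r.get_obs(): the state, without advancing time (a new reading comes with each control period).
- imaging.grab_frame(name): name is "scene" or "top" or "wrist"; returns a dict with "pixels" (480x640x3 uint8, red, green, blue), "fx", "fy", "cx", "cy" (pixels), "R" (3x3) and "t" (3): a world point X has camera coordinates R X + t. Camera axes: x right, y down, z forward; pixel columns grow to the right and rows downward; lengths in m; the calibration is good to about 2 mm. A picture is of the moment at which its call begins. There is no depth.
- r.hand_in(): hands the job in, once; it reports no verdict.
Trained networks look in the newest picture that a camera, given by its name, has taken for a name from the list of things; names that differ only in an ending like _2 or _b are one class to them, and where a whole thing is asked for, a point or a joint stands for the part that bears it (a point fixed in the world has none). Each returns a list of dicts, best first, with "score" (0 to 1); they miss things now and then, are a little off and sometimes report something else, mostly with a low value. They report only what shows in the picture. A call takes as long as a camera call. They do not tell look-alikes from the thing itself.
- look_for(query, camera): "xyz" ([x, y, z] in m, in the coordinates of the camera as it stood for that picture, good to about 4 mm: the middle of the surface that is visible of it).
- outline_of(query, camera): "region" (480x640 bool, what is visible of it).
The state is a dict: "clock": time; "joints": joint angles; "qvel": joint speeds; "tau": joint torques, N m; "tcp_pos": TCP position; "orientation": TCP orientation; "contact_force": force on the tool from outside, world axes, zero at the start; "moment": the same for the moment, N m; "grip_width": finger opening in m.
Only numpy, scipy, OpenCV 4.12 (cv2) and the standard library are available. Lean on these libraries where they do the work, as an engineer would, in place of code of your own. Each camera call takes 0.05 s, during which the arm holds its last target. There are 200 camera calls.

## Working session

There is one attempt and no reset: what is moved stays moved. The work goes in short steps, Python scripts to look and compute and a tool call to move; the robot and the scene stay as the last step left them, time stands still between calls to the robot, and variables do not carry over. Pictures are saved under pics/ and viewed, about 12 in all and at most 16, crops included, and the job is handed in when it is done.

Besides the shell and the picture viewer there is one more tool, called after ">>>" as name(argument=value, ...) on one line, values as JSON. carry_out: Moves the arm, as the interface text tells. Shift numbers are shares of 0.5 m and turn numbers shares of 1.5 rad, none past 1 either way. Its arguments: {"type":"object","properties":{"offset":{"type":"array","items":{"type":"array","items":{"type":"number","minimum":-1,"maximum":1}}},"turn":{"type":"array","items":{"type":"array","items":{"type":"number","minimum":-1,"maximum":1}}},"hand":{"type":"number"},"force":{"type":"number"}},"required":["offset","turn"]}

```bash
mkdir -p pics; cat > h.py <<'E'
import numpy as np, cv2
from bench import r, imaging, look_for, outline_of
from scipy.spatial.transform import Rotation as Ro
def grab(n,save=None):
    f=imaging.grab_frame(n); f={k:(np.array(v) if k in('R','t','pixels') else v) for k,v in f.items()}
    if save: cv2.imwrite('pics/'+save,f['pixels'][:,:,::-1])
    return f
def proj(f,X):
    c=f['R']@np.array(X,float)+f['t']; return np.array([f['fx']*c[0]/c[2]+f['cx'],f['fy']*c[1]/c[2]+f['cy']])
def atz(f,u,v,z):
    d=f['R'].T@np.array([(u-f['cx'])/f['fx'],(v-f['cy'])/f['fy'],1]); o=-f['R'].T@f['t']
    return o+d*(z-o[2])/d[2]
def world(f,p): return f['R'].T@(np.array(p)-f['t'])
E
python3 - <<'E'
from h import *
o=r.get_obs(); print({k:np.round(v,3) for k,v in o.items()}, r.nose_length)
for n in('top','scene'):
    f=grab(n,n+'0.png'); print(n,f['fx'],np.round(f['R'],2).tolist(),np.round(-f['R'].T@f['t'],3))
    for q in('plate_a','pin_a','pin_block','base','block_hole_a','tape_roll','driver_red'):
        for d in look_for(q,n): print(q,round(d['score'],2),np.round(world(f,d['xyz']),3),np.round(proj(f,world(f,d['xyz']))))
E
```

```text
{'clock': np.float64(0.0), 'joints': array([ 1.146,  0.478,  0.022,  1.556, -0.012,  1.109, -0.083]), 'qvel': array([-0.001, -0.   , -0.   , -0.   , -0.   , -0.001, -0.   ]), 'tau': array([-1.0000e-03, -5.9644e+01,  1.6080e+00, -2.8119e+01,  1.2000e-02,
        9.0000e-03, -0.0000e+00]), 'tcp_pos': array([ 0.21 , -0.641,  0.244]), 'orientation': array([-3.10e+00, -4.95e-01,  1.00e-03]), 'contact_force': array([-0.815,  0.102, -0.131]), 'moment': array([-0.018,  0.026,  0.003]), 'grip_width': np.float64(0.086)} 0.014
top 557.5884092827836 [[-0.03, -1.0, 0.02], [-0.99, 0.02, -0.12], [0.12, -0.03, -0.99]] [ 0.421 -0.046  1.051]
plate_a 0.95 [ 0.409 -0.146  0.011] [350. 319.]
plate_a 0.9 [ 0.429 -0.299  0.004] [431. 305.]
pin_a 0.76 [ 0.505 -0.253  0.054] [410. 263.]
pin_a 0.65 [ 0.538 -0.164  0.045] [359. 247.]
pin_a 0.53 [ 0.508 -0.142  0.055] [348. 263.]
pin_a 0.48 [ 0.618 -0.081  0.062] [313. 203.]
pin_a 0.41 [ 0.62  -0.182  0.063] [369. 200.]
pin_a 0.38 [ 0.654 -0.084  0.035] [314. 187.]
pin_block 0.96 [0.442 0.157 0.036] [183. 305.]
base 0.55 [ 0.658 -0.084  0.033] [313. 185.]
bloc
[... 316 characters left out ...]
35, 0.53, -0.77]] [ 0.197 -0.577  0.845]
plate_a 0.87 [ 0.404 -0.15   0.004] [286. 327.]
plate_a 0.77 [ 0.426 -0.305  0.004] [340. 384.]
pin_a 0.83 [ 0.467 -0.246  0.015] [340. 345.]
pin_a 0.75 [ 0.537 -0.137  0.01 ] [337. 289.]
pin_a 0.63 [0.618 0.012 0.059] [330. 213.]
pin_a 0.59 [ 0.614 -0.089  0.061] [355. 243.]
pin_a 0.57 [ 0.619 -0.187  0.059] [387. 274.]
pin_a 0.52 [ 0.486 -0.102  0.018] [307. 287.]
pin_block 0.78 [0.435 0.145 0.041] [230. 215.]
base 0.89 [ 0.644 -0.116  0.033] [374. 253.]
block_hole_a 0.79 [0.433 0.145 0.038] [229. 216.]
tape_roll 0.57 [0.559 0.222 0.016] [262. 182.]
driver_red 0.59 [ 0.563 -0.328  0.02 ] [407. 351.]
driver_red 0.33 [ 0.648 -0.115  0.036] [375. 252.]
```

View pics/top0.png

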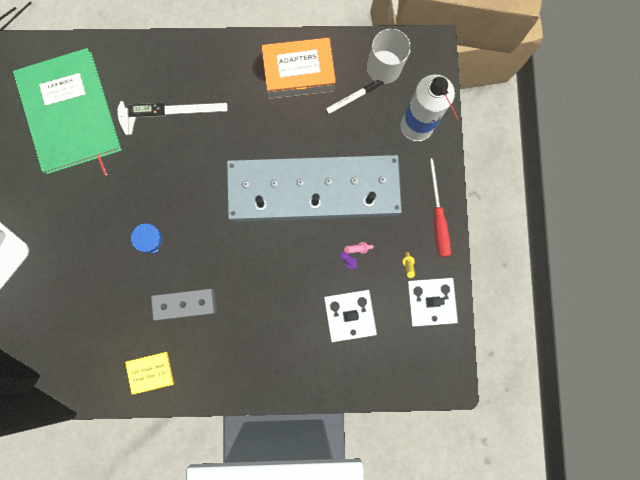

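View pics/scene0.png

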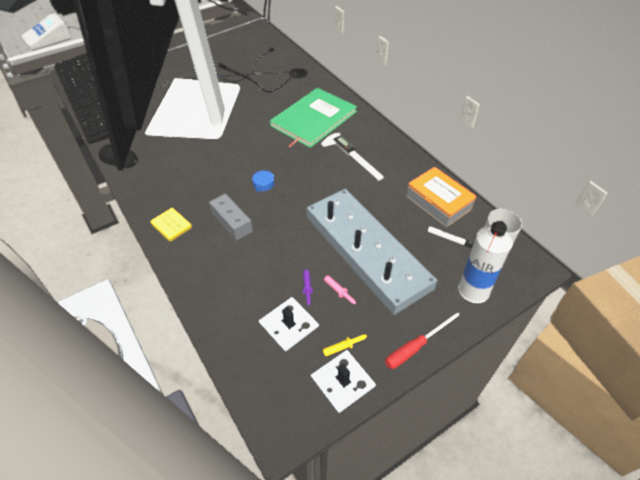

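The pictures show the base (top view 228–400, 156–219) with black pins at (260,203), (315,201) and (370,199). There are two plates, at (350,316) and (433,302), and the pin block is at (183,305). Pin look-alikes lie on the desk: yellow (408,265), pink (358,248) and purple (348,260). I want only the black pins standing in the base.

Next I'll move above the base to measure with the wrist camera.

```bash
cat >> h.py <<'E'
def Rt(yaw): return (Ro.from_euler('z',yaw)*Ro.from_euler('x',np.pi))
def plan(*tg, start=None):
    """each target (x,y,z,yaw): prints offset/turn fractions for successive calls from the measured pose"""
    if start is None:
        o=r.get_obs(); p=np.array(o['tcp_pos']); R=Ro.from_rotvec(o['orientation'])
    else: p=np.array(start[:3]); R=Rt(start[3])
    for x,y,z,yaw in tg:
        q=np.array([x,y,z]); S=Rt(yaw); d=R.inv().apply(q-p); w=(R.inv()*S).as_rotvec()
        print('offset',np.round(d/.5,4).tolist(),'turn',np.round(w/1.5,4).tolist(),'rows',int(max(np.ceil(np.linalg.norm(d)/.05),np.ceil(np.linalg.norm(w)/.15)))+1)
        p,R=q,S
E
python3 - <<'E'
from h import *
plan((0.36,-0.35,0.3,0),(0.55,-0.13,0.34,0))
E
```

```text
offset [0.4661, -0.4606, -0.1094] turn [0.0, -0.0, 0.2111] rows 8
offset [0.38, -0.44, -0.08] turn [0.0, 0.0, 0.0] rows 7
```

>>> carry_out(offset=[[0.466,-0.46,-0.11],[0.466,-0.46,-0.11],[0.466,-0.46,-0.11],[0.466,-0.46,-0.11],[0.466,-0.46,-0.11],[0.466,-0.46,-0.11],[0.466,-0.46,-0.11],[0.466,-0.46,-0.11]], turn=[[0,0,0.211],[0,0,0.211],[0,0,0.211],[0,0,0.211],[0,0,0.211],[0,0,0.211],[0,0,0.211],[0,0,0.211]], hand=0)

```text
clock: 1.6
tcp_pos: [0.3633, -0.3459, 0.3016]
orientation: [-3.142, -0.013, -0.004]
contact_force: [0.7, -0.3, 0.6]
grip_width: 0.0856
```

>>> carry_out(offset=[[0.38,-0.44,-0.08],[0.38,-0.44,-0.08],[0.38,-0.44,-0.08],[0.38,-0.44,-0.08],[0.38,-0.44,-0.08],[0.38,-0.44,-0.08],[0.38,-0.44,-0.08],[0.38,-0.44,-0.08]], turn=[[0,0,0],[0,0,0],[0,0,0],[0,0,0],[0,0,0],[0,0,0],[0,0,0],[0,0,0]])

```text
clock: 2.4
tcp_pos: [0.5504, -0.1302, 0.34]
orientation: [3.141, 0.003, -0.001]
contact_force: [0.3, -0.1, -0.7]
grip_width: 0.0856
```

```bash
python3 - <<'E'
from h import *
o=r.get_obs(); print({k:np.round(o[k],4) for k in('clock','tcp_pos','orientation','contact_force','joints')})
f=grab('wrist','w1.png'); print(f['fx'],np.round(f['R'],3).tolist(),np.round(-f['R'].T@f['t'],3))
for X in ([.62,-.18,.09],[.62,-.08,.09],[.43,-.30,.05],[.41,-.146,.05],[.44,.157,.038]): print(proj(f,X))
E
```

```text
{'clock': np.float64(2.4), 'tcp_pos': array([ 0.5504, -0.1302,  0.34  ]), 'orientation': array([ 3.1415e+00,  2.8000e-03, -6.0000e-04]), 'contact_force': array([ 0.2853, -0.07  , -0.6825]), 'joints': array([ 0.3361,  0.2351, -0.2584,  1.6873,  0.0634,  1.2278, -1.5059])}
375.04627947869466 [[0.001, -1.0, 0.001], [-0.959, -0.0, 0.283], [-0.283, -0.001, -0.959]] [ 0.622 -0.13   0.468]
[368.22170525 133.82347672]
[264.83286214 133.76894394]
[456.65731242 296.82250995]
[329.56490053 311.75450593]
[ 84.24486013 285.22606407]
```

View pics/w1.png

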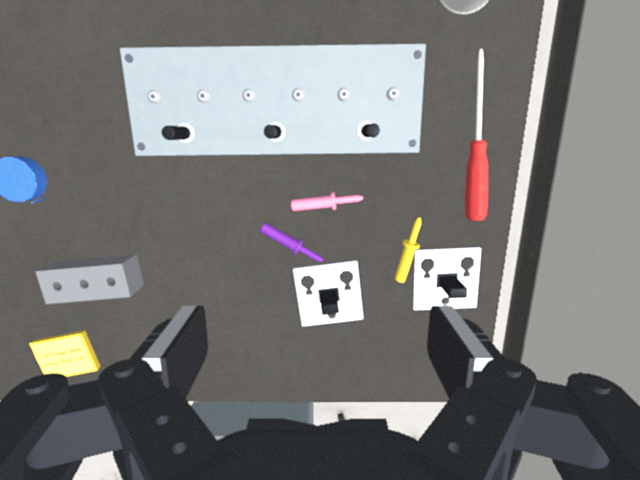

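```bash
cat >> h.py <<'E'
S=0.0005; X0,X1,Y0,Y1=0.30,0.78,-0.42,0.30
def rect(f,z):
    """image rectified on plane z: row=(X1-x)/S, col=(Y1-y)/S"""
    w,h=int((Y1-Y0)/S),int((X1-X0)/S)
    W=np.array([[X1,Y1,z],[X1,Y0,z],[X0,Y0,z],[X0,Y1,z]]); src=np.float32([proj(f,X) for X in W])
    dst=np.float32([[0,0],[w,0],[w,h],[0,h]])
    return cv2.warpPerspective(f['pixels'],cv2.getPerspectiveTransform(src,dst),(w,h),flags=cv2.INTER_LINEAR)
def px(c,r_): return X1-r_*S, Y1-c*S
def blobs(f,z,lo,hi,amin,amax):
    g=cv2.inRange(cv2.cvtColor(rect(f,z),cv2.COLOR_RGB2HSV),np.array(lo),np.array(hi))
    g=cv2.morphologyEx(g,cv2.MORPH_OPEN,np.ones((5,5)))
    out=[]
    for c in cv2.findContours(g,cv2.RETR_EXTERNAL,cv2.CHAIN_APPROX_NONE)[0]:
        (cx,cy),(a,b),ang=cv2.minAreaRect(cv2.convexHull(c)); 
        if amin<a*b*S*S*1e6<amax:
            ang=(-ang+45)%90-45   # world yaw modulo 90
            x,y=px(cx,cy); out.append((x,y,round(a*S*1e3,1),round(b*S*1e3,1),round(ang,2)))
    return out
E
python3 - <<'E'
from h import *
for n in('wrist','top','scene'):
    f=grab(n); 
    hs=lambda u:cv2.cvtColor(f['pixels'],cv2.COLOR_RGB2HSV)[int(u[1]),int(u[0])]
    print(n,'hsv base',hs(proj(f,[.66,-.13,.034])),'plate',hs(proj(f,[.438,-.168,.005])),'desk',hs(proj(f,[.45,0,0])),'block',hs(proj(f,[.437,.14,.038])))
    h=lambda t,*a:[print(n,t,np.round(b,4).tolist()) for b in blobs(f,*a)]
    h('base',.034,(80,15,110),(125,90,255),20000,60000)
    h('plate',.005,(0,0,150),(180,25,255),4500,11000)
    h('block',.038,(0,0,70),(180,40,200),3000,7000)
E
```

```text
wrist hsv base [101  21 242] plate [  9  18 102] desk [ 18  29 106] block [110  15 200]
wrist base [0.6531, -0.0845, 111.6, 321.2, 0.66]
wrist plate [0.4281, 0.1802, 47.9, 117.5, 5.28]
wrist plate [0.4132, -0.1459, 88.0, 87.3, 7.54]
wrist plate [0.4348, -0.3016, 88.1, 87.7, 2.56]
wrist plate [0.54, -0.383, 17.0, 434.0, 0.0]
top hsv base [ 93  26 176] plate [24 27 94] desk [26 26 77] block [ 60   2 146]
top base [0.6538, -0.0301, 112.1, 212.2, 0.59]
scene hsv base [ 99  30 168] plate [19 28 73] desk [13 23 78] block [120   5 140]
scene base [0.6492, -0.089, 123.5, 335.0, 0.0]
scene plate [0.4128, -0.1456, 87.1, 87.8, 7.52]
scene plate [0.4345, -0.3013, 86.4, 86.9, 2.66]
```

```bash
python3 - <<'E'
from h import *
rows=[]
for n in('wrist','top'):
    f=grab(n)
    def crop(z,x0,x1,y0,y1):
        g=rect(f,z)[int((X1-x1)/S):int((X1-x0)/S),int((Y1-y1)/S):int((Y1-y0)/S)]
        return cv2.resize(g,(390,290))
    rows.append(np.hstack([crop(.005,.36,.50,-.355,-.10),crop(.038,.385,.485,.09,.22)]))
cv2.imwrite('pics/m1.png',np.vstack(rows)[:,:,::-1])
E
```

```text
(no output)
```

View pics/m1.png

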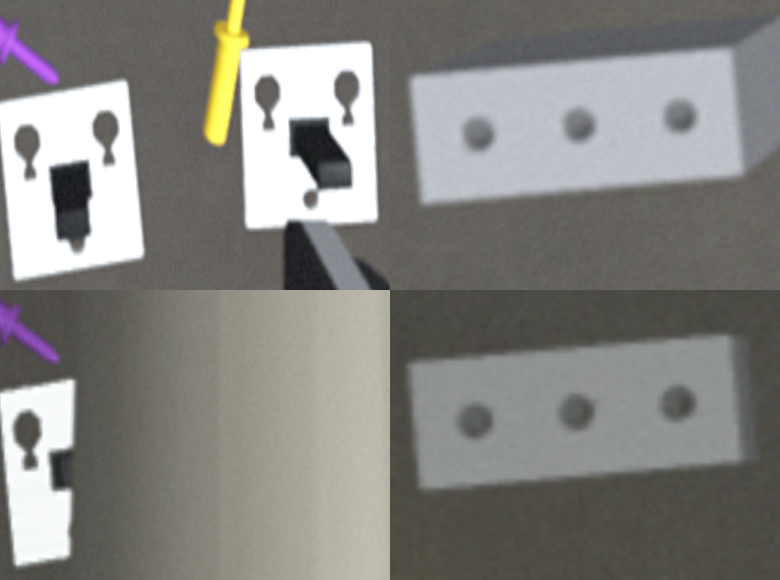

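```bash
python3 - <<'E'
from h import *
f=grab('wrist'); t=grab('top'); t['pixels']=cv2.imread('pics/top0.png')[:,:,::-1].copy()
P={}
for n,g,vb,vp,vk in(('wrist',f,170,180,155),('top',t,110,150,100)):
    for nm,z,lo,hi,a in(('base',.034,(80,8,vb),(130,90,255),(30000,50000)),('plate',.005,(0,0,vp),(180,60,255),(5500,9000)),('block',.038,(0,0,vk),(180,40,255),(3500,6500))):
        for b in blobs(g,z,lo,hi,*a): print(n,nm,np.round(b,4).tolist())
# two-view check of heights: circular block holes and base corner holes by local dark centroid
def cen(g,X,rad,dark=True):
    u=proj(g,X); k=cv2.getRectSubPix(cv2.cvtColor(g['pixels'],cv2.COLOR_RGB2GRAY),(2*rad+1,)*2,tuple(map(float,u))).astype(float)
    k=(np.median(k)-k) if dark else (k-np.median(k)); k=np.clip(k-.4*k.max(),0,None); yy,xx=np.mgrid[-rad:rad+1,-rad:rad+1]
    return u+np.array([(k*xx).sum(),(k*yy).sum()])/k.sum()
def tri(X,rf,rt):
    Pm=[np.diag([1,1,1])@np.array([[g['fx'],0,g['cx']],[0,g['fy'],g['cy']],[0,0,1]])@np.c_[g['R'],g['t']] for g in(f,t)]
    a,b=cen(f,X,rf),cen(t,X,rt); q=cv2.triangulatePoints(Pm[0],Pm[1],a,b).ravel(); q=q[:3]/q[3]
    return np.round(q,4), np.round(atz(f,*a,X[2])[:2],4),np.round(atz(t,*b,X[2])[:2],4)
for y in(.155+.034,.157,.121): print('hole',tri([.437+(.157-y)*-.09,y,.038],9,7))
c=np.array([.653,-.0845]);Rz=Ro.from_euler('z',.66,degrees=True)
for dx,dy in((47,152),(47,-152),(-47,152),(-47,-152)): print('corner',tri(np.r_[c,.034]+Rz.apply([dx/1e3,dy/1e3,0]),6,5))
E
```

```text
wrist base [0.6532, -0.0845, 110.7, 320.2, 0.73]
wrist plate [0.4133, -0.146, 87.0, 86.4, 7.52]
wrist plate [0.4349, -0.3016, 87.0, 86.9, 2.51]
wrist plate [0.54, -0.3833, 434.0, 16.5, 0.0]
wrist block [0.4419, 0.158, 44.2, 108.7, 5.23]
wrist block [0.5452, -0.3655, 403.5, 16.0, 0.0]
top base [0.6541, -0.0846, 113.0, 322.1, 0.66]
top plate [0.4143, -0.1462, 86.7, 87.0, 7.43]
top plate [0.4359, -0.302, 86.4, 87.2, 2.39]
top block [0.4432, 0.1571, 46.9, 114.2, 5.19]
hole (array([0.4392, 0.1914, 0.0381]), array([0.4383, 0.1909]), array([0.4396, 0.1918]))
hole (array([0.4424, 0.1572, 0.0387]), array([0.4414, 0.157 ]), array([0.4428, 0.1577]))
hole (array([0.4303, 0.1222, 0.0336]), array([0.4345, 0.1217]), array([0.4292, 0.1204]))
corner (array([0.7013, 0.0755, 0.0188]), array([0.6964, 0.068 ]), array([0.6986, 0.0741]))
corner (array([ 0.7007, -0.2383,  0.0393]), array([ 0.7002, -0.2355]), array([ 0.7032, -0.2413]))
corner (array([0.6029, 0.0717, 0.0203]), array([0.6064, 0.0671]), array([0.5989, 0.0692]))
corner (array([ 0.6093, -0.2461, -0.0027]), array([ 0.6101, -0.2366]), array([ 0.6028, -0.2394]))
```

```bash
python3 - <<'E'
from h import *
plan((.6238,-.1849,.18,.012),(.6238,-.1849,.06,.012),(.6238,-.1849,.18,.012),(.4452,.1236,.19,.012),(.4452,.1236,.09,.012))
E
```

```text
offset [0.1485, 0.1075, 0.3208] turn [0.0002, -0.0, -0.0087] rows 5
offset [0.0, -0.0, 0.24] turn [0.0, 0.0, 0.0] rows 4
offset [0.0, 0.0, -0.24] turn [0.0, 0.0, 0.0] rows 4
offset [-0.3498, -0.6212, -0.02] turn [0.0, 0.0, 0.0] rows 9
offset [0.0, -0.0, 0.2] turn [0.0, 0.0, 0.0] rows 3
```

>>> carry_out(offset=[[0.148,0.108,0.321],[0.148,0.108,0.321],[0.148,0.108,0.321],[0.148,0.108,0.321],[0.148,0.108,0.321],[0.148,0.108,0.321]], turn=[[0,0,-0.009],[0,0,-0.009],[0,0,-0.009],[0,0,-0.009],[0,0,-0.009],[0,0,-0.009]])

```text
clock: 3.4
tcp_pos: [0.6237, -0.1842, 0.1797]
orientation: [-3.141, -0.021, 0.002]
contact_force: [-0.7, 0.0, -0.2]
grip_width: 0.0853
```

```bash
python3 - <<'E'
from h import *
o=r.get_obs(); print(o['clock'],np.round(o['tcp_pos'],4))
f=grab('wrist','w2.png')
for z in(.034,.088): print(proj(f,[.6238,-.1849,z]))
E
```

```text
3.4 [ 0.6237 -0.1842  0.1797]
[317.78587813 230.4381202 ]
[317.93833329 252.56003327]
```

View pics/w2.png

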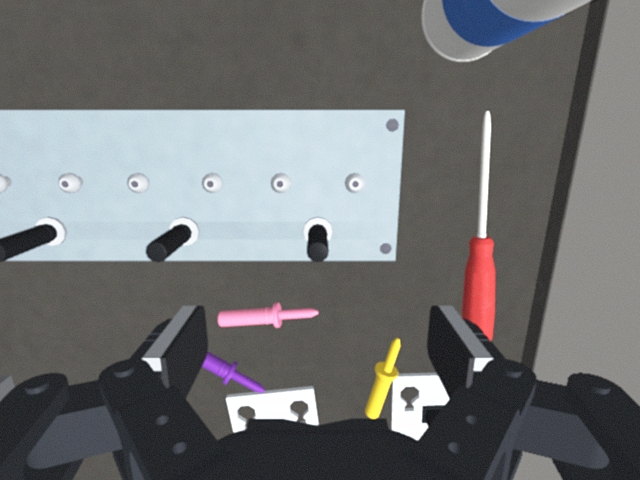

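The black pin in the right bay sits at (318,232–252), exactly where I predicted, and the coloured look-alikes lie clear of it on the desk. I'll grip it and pull it out.

>>> carry_out(offset=[[0,0.001,0.1],[0,0.001,0.2],[0,0.001,0.24],[0,0.001,0.24]], turn=[[0,0,0],[0,0,0],[0,0,0],[0,0,0]])

```text
clock: 3.85
tcp_pos: [0.6225, -0.1838, 0.0589]
orientation: [-3.141, -0.023, 0.005]
contact_force: [0.9, -0.3, -0.2]
grip_width: 0.0851
```

>>> carry_out(offset=[[0,0,0],[0,0,0],[0,0,0],[0,0,0],[0,0,0],[0,0,0],[0,0,0],[0,0,0]], turn=[[0,0,0],[0,0,0],[0,0,0],[0,0,0],[0,0,0],[0,0,0],[0,0,0],[0,0,0]], hand=1, force=50)

```text
clock: 4.65
tcp_pos: [0.6245, -0.1849, 0.0608]
orientation: [3.141, 0.021, 0.002]
contact_force: [-1.5, 0.9, 6.8]
grip_width: 0.0127
```

```bash
python3 - <<'E'
from h import *
o=r.get_obs(); print({k:np.round(o[k],4) for k in('clock','tcp_pos','orientation','contact_force','moment','grip_width')})
E
```

```text
{'clock': np.float64(4.65), 'tcp_pos': array([ 0.6245, -0.1849,  0.0608]), 'orientation': array([3.1412e+00, 2.1500e-02, 1.6000e-03]), 'contact_force': array([-1.4704,  0.9307,  6.7557]), 'moment': array([ 0.0348,  0.3425, -0.0014]), 'grip_width': np.float64(0.0127)}
```

>>> carry_out(offset=[[0,0,-0.05],[0,0,-0.15],[0,0,-0.24],[0,0,-0.24],[0,0,-0.24]], turn=[[0,0,0],[0,0,0],[0,0,0],[0,0,0],[0,0,0]])

```text
clock: 5.15
tcp_pos: [0.6245, -0.1849, 0.181]
orientation: [3.141, 0.021, 0.004]
contact_force: [0.2, 0.8, -1.2]
grip_width: 0.0129
```

>>> carry_out(offset=[[-0.35,-0.621,-0.02],[-0.35,-0.621,-0.02],[-0.35,-0.621,-0.02],[-0.35,-0.621,-0.02],[-0.35,-0.621,-0.02],[-0.35,-0.621,-0.02],[-0.35,-0.621,-0.02],[-0.35,-0.621,-0.02]], turn=[[0,0,0],[0,0,0],[0,0,0],[0,0,0],[0,0,0],[0,0,0],[0,0,0],[0,0,0]])

```text
clock: 5.95
tcp_pos: [0.4406, 0.1283, 0.1887]
orientation: [-3.14, -0.036, 0.005]
contact_force: [-0.6, -0.3, -0.1]
grip_width: 0.0128
```

>>> carry_out(offset=[[0,0,0],[0,0,0],[0,0,0]], turn=[[0,0,0],[0,0,0],[0,0,0]])

```text
clock: 6.25
tcp_pos: [0.4453, 0.1216, 0.1892]
orientation: [3.141, 0.017, -0.002]
contact_force: [-0.1, -0.2, -0.8]
grip_width: 0.0124
```

```bash
python3 - <<'E'
from h import *
o=r.get_obs(); print({k:np.round(o[k],4) for k in('clock','tcp_pos','orientation','contact_force','moment','grip_width','joints')})
f=grab('wrist','w3.png'); print(proj(f,[.4452,.1236,.038]))
plan((.4452,.1236,.09,.012))
E
```

```text
{'clock': np.float64(6.25), 'tcp_pos': array([0.4453, 0.1216, 0.1892]), 'orientation': array([ 3.1409e+00,  1.6900e-02, -1.5000e-03]), 'contact_force': array([-0.1118, -0.2452, -0.7832]), 'moment': array([-0.0195, -0.002 , -0.0067]), 'grip_width': np.float64(0.0124), 'joints': array([-0.057 ,  0.2233, -0.3889,  2.084 ,  0.1118,  0.8547, -2.0708])}
[313.92043622 228.84479003]
offset [-0.0, -0.0039, 0.1986] turn [0.0004, 0.0005, -0.0008] rows 3
```

View pics/w3.png

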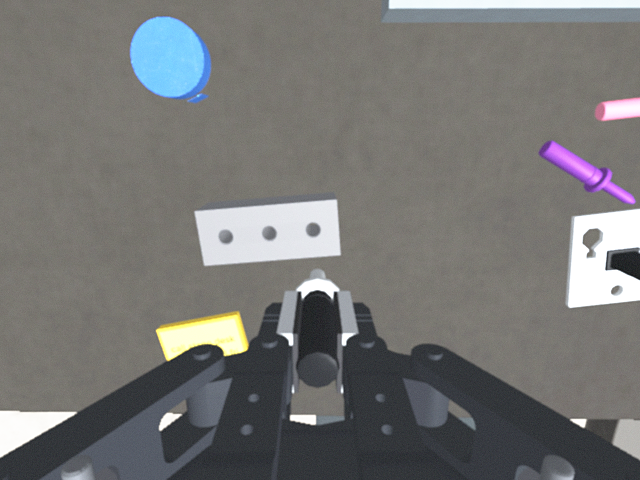

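>>> carry_out(offset=[[0,-0.004,0.08],[0,-0.004,0.15],[0,-0.004,0.18],[0,-0.004,0.2],[0,-0.004,0.21]], turn=[[0,0,0],[0,0,0],[0,0,0],[0,0,0],[0,0,0]])

```text
clock: 6.8
tcp_pos: [0.4449, 0.1246, 0.084]
orientation: [3.141, 0.019, -0.001]
contact_force: [0.8, -0.1, -0.2]
grip_width: 0.0126
```

```bash
python3 - <<'E'
from h import *
o=r.get_obs(); print({k:np.round(o[k],4) for k in('clock','tcp_pos','orientation','contact_force','moment','grip_width')})
E
```

```text
{'clock': np.float64(6.8), 'tcp_pos': array([0.4449, 0.1246, 0.084 ]), 'orientation': array([ 3.1412e+00,  1.9400e-02, -1.4000e-03]), 'contact_force': array([ 0.7986, -0.0887, -0.1662]), 'moment': array([-0.0612,  0.0237, -0.0326]), 'grip_width': np.float64(0.0126)}
```

>>> carry_out(offset=[[0,0.001,0.015],[0,0.001,0.028],[0,0.001,0.036],[0,0.001,0.04],[0,0.001,0.04]], turn=[[0,0,0],[0,0,0],[0,0,0],[0,0,0],[0,0,0]])

```text
clock: 7.3
tcp_pos: [0.4449, 0.1249, 0.0649]
orientation: [3.142, 0.022, 0.001]
contact_force: [-0.8, 0.3, -0.9]
grip_width: 0.0131
```

>>> carry_out(offset=[[0,0,0],[0,0,0],[0,0,0],[0,0,0],[0,0,0],[0,0,0]], turn=[[0,0,0],[0,0,0],[0,0,0],[0,0,0],[0,0,0],[0,0,0]], hand=0)

```text
clock: 7.9
tcp_pos: [0.4447, 0.1248, 0.0648]
orientation: [3.141, 0.022, 0.0]
contact_force: [-0.1, -0.1, -0.5]
grip_width: 0.0855
```

>>> carry_out(offset=[[0,0,-0.1],[0,0,-0.2],[0,0,-0.26],[0,0,-0.26]], turn=[[0,0,0],[0,0,0],[0,0,0],[0,0,0]])

```text
clock: 8.3
tcp_pos: [0.4474, 0.1259, 0.1991]
orientation: [-3.139, -0.021, -0.013]
contact_force: [-0.3, 0.2, -0.3]
grip_width: 0.0852
```

```bash
python3 - <<'E'
from h import *
o=r.get_obs(); print({k:np.round(o[k],4) for k in('clock','tcp_pos','orientation','contact_force','grip_width')})
f=grab('wrist','w4.png')
for z in(.038,.042,.092): print(proj(f,[.4452,.1236,z]))
for d in look_for('pin_a','wrist'): print(round(d['score'],2),np.round(world(f,d['xyz']),4))
E
```

```text
{'clock': np.float64(8.3), 'tcp_pos': array([0.4474, 0.1259, 0.1991]), 'orientation': array([-3.1393, -0.0211, -0.013 ]), 'contact_force': array([-0.2917,  0.1536, -0.3142]), 'grip_width': np.float64(0.0852)}
[320.00199185 230.22311797]
[320.03207904 231.45819995]
[320.4874645  250.15181228]
0.8 [0.4504 0.1197 0.0746]
0.61 [ 0.4845 -0.0918  0.0177]
0.55 [ 0.5347 -0.1059  0.0165]
```

View pics/w4.png

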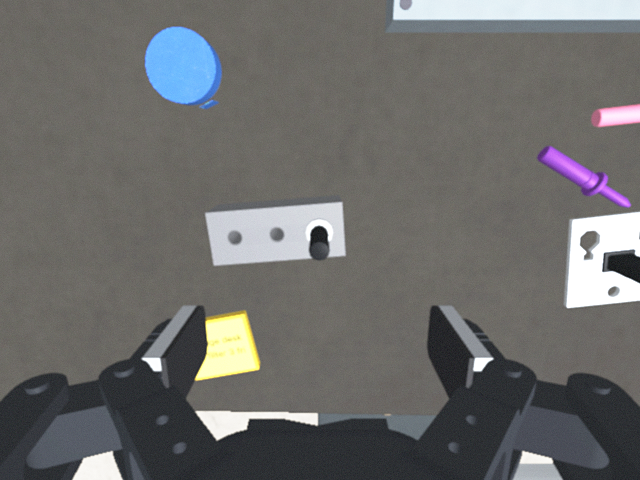

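```bash
python3 - <<'E'
from h import *
for n in('top','scene'):
    f=grab(n)
    for b in blobs(f,.005,(0,0,150),(180,60,255),5500,9000): print(n,np.round(b,4).tolist())
plan((.45,-.1,.2,.02),(.435,-.3018,.2,.044))
E
```

```text
top [0.4143, -0.1462, 86.6, 86.8, 7.5]
top [0.4358, -0.302, 86.4, 87.0, 2.53]
top [0.476, 0.2369, 177.3, 43.9, 26.94]
scene [0.4128, -0.1456, 87.1, 87.9, 7.59]
scene [0.4345, -0.3013, 86.4, 86.9, 2.66]
offset [0.0061, 0.4489, -0.0124] turn [0.0005, 0.0014, -0.0042] rows 6
offset [-0.0381, 0.4029, 0.0] turn [-0.0, 0.0, -0.016] rows 6
```

>>> carry_out(offset=[[0.006,0.449,-0.012],[0.006,0.449,-0.012],[0.006,0.449,-0.012],[0.006,0.449,-0.012],[0.006,0.449,-0.012],[0.006,0.449,-0.012]], turn=[[0,0,-0.004],[0,0,-0.004],[0,0,-0.004],[0,0,-0.004],[0,0,-0.004],[0,0,-0.004]])

```text
clock: 9.1
tcp_pos: [0.4495, -0.1037, 0.1992]
orientation: [3.141, 0.02, -0.005]
contact_force: [-0.9, 0.8, -0.7]
grip_width: 0.0856
```

>>> carry_out(offset=[[-0.038,0.403,0],[-0.038,0.403,0],[-0.038,0.403,0],[-0.038,0.403,0],[-0.038,0.403,0],[-0.038,0.403,0],[-0.038,0.403,0]], turn=[[0,0,-0.016],[0,0,-0.016],[0,0,-0.016],[0,0,-0.016],[0,0,-0.016],[0,0,-0.016],[0,0,-0.016]])

```text
clock: 9.8
tcp_pos: [0.4361, -0.2991, 0.1998]
orientation: [-3.139, -0.073, 0.002]
contact_force: [0.5, 0.6, 0.0]
grip_width: 0.0855
```

```bash
python3 - <<'E'
from h import *
o=r.get_obs(); print({k:np.round(o[k],4) for k in('clock','tcp_pos','orientation','contact_force','grip_width')})
f=grab('wrist')
for b in blobs(f,.005,(0,0,180),(180,60,255),5000,9500): print(np.round(b,4).tolist())
plan((.4351,-.3017,.03,.0447))
E
```

```text
{'clock': np.float64(9.8), 'tcp_pos': array([ 0.4361, -0.2991,  0.1998]), 'orientation': array([-3.1388e+00, -7.2800e-02,  2.3000e-03]), 'contact_force': array([0.5313, 0.5998, 0.0115]), 'grip_width': np.float64(0.0855)}
[0.4134, -0.1469, 84.5, 85.1, 7.49]
[0.4349, -0.302, 84.5, 84.6, 2.56]
[0.393, -0.399, 41.0, 185.0, 0.0]
offset [-0.0022, 0.006, 0.3401] turn [-0.0011, 0.0007, 0.0016] rows 5
```

>>> carry_out(offset=[[-0.002,0.006,0.1],[-0.002,0.006,0.2],[-0.002,0.006,0.29],[-0.002,0.006,0.34],[-0.002,0.006,0.34],[-0.002,0.006,0.34]], turn=[[0,0,0],[0,0,0],[0,0,0],[0,0,0],[0,0,0],[0,0,0]])

```text
clock: 10.45
tcp_pos: [0.4356, -0.3032, 0.0312]
orientation: [-3.14, -0.072, 0.0]
contact_force: [0.4, 0.2, 0.4]
grip_width: 0.0857
```

>>> carry_out(offset=[[0,0,0],[0,0,0],[0,0,0],[0,0,0],[0,0,0],[0,0,0],[0,0,0]], turn=[[0,0,0],[0,0,0],[0,0,0],[0,0,0],[0,0,0],[0,0,0],[0,0,0]], hand=1, force=60)

```text
clock: 11.15
tcp_pos: [0.4354, -0.3046, 0.0316]
orientation: [3.14, 0.069, 0.001]
contact_force: [-1.5, 0.9, 8.0]
grip_width: 0.0213
```

```bash
python3 - <<'E'
from h import *
o=r.get_obs(); print({k:np.round(o[k],4) for k in('clock','tcp_pos','orientation','contact_force','moment','grip_width')})
plan((.4351,-.3017,.18,.0447),(.6388,-.1847,.18,.012))
E
```

```text
{'clock': np.float64(11.15), 'tcp_pos': array([ 0.4354, -0.3046,  0.0316]), 'orientation': array([3.1404e+00, 6.8600e-02, 1.5000e-03]), 'contact_force': array([-1.4932,  0.8936,  7.9912]), 'moment': array([ 0.2804,  0.2567, -0.0073]), 'grip_width': np.float64(0.0213)}
offset [-0.0001, -0.0058, -0.2967] turn [0.0003, -0.0006, -0.0007] rows 4
offset [0.4174, -0.2156, -0.0] turn [0.0, -0.0, 0.0218] rows 6
```

```bash
cat >> h.py <<'E'
def rest(n=4):
    P=[];Y=[];F=[]
    for i in range(n):
        grab('scene'); o=r.get_obs(); P.append(o['tcp_pos']); F.append(o['contact_force']); m=Ro.from_rotvec(o['orientation']).as_matrix(); Y.append([np.arctan2(m[1,0],m[0,0]),m[0,2],m[1,2]])
    print('t',round(float(o['clock']),2),'p',np.round(np.mean(P,0),4),'sd',np.round(np.std(P,0)*1e3,1),'yaw,tilt',np.round(np.mean(Y,0),4),'F',np.round(np.mean(F,0),1),'w',round(float(o['grip_width']),4))
    return np.r_[np.mean(P,0),np.mean(Y,0)[0]]
E
python3 - <<'E'
from h import *
rest(6)
E
```

```text
t 11.45 p [ 0.4354 -0.3046  0.0316] sd [0. 0. 0.] yaw,tilt [ 0.0437  0.0009 -0.0004] F [-1.3  1.3  7.4] w 0.0211
```

>>> carry_out(offset=[[0,0,-0.05],[0,0,-0.15],[0,0,-0.25],[0,0,-0.3],[0,0,-0.3],[0,0,-0.3]], turn=[[0,0,0],[0,0,0],[0,0,0],[0,0,0],[0,0,0],[0,0,0]])

```text
clock: 12.05
tcp_pos: [0.4345, -0.3044, 0.1806]
orientation: [3.141, 0.068, -0.0]
contact_force: [-0.9, 0.7, -2.5]
grip_width: 0.0214
```

```bash
python3 - <<'E'
from h import *
p=rest(4)
plan((.6388,-.1847,.18,.012))
f=grab('scene')
for b in blobs(f,p[2]-.026,(0,0,150),(180,60,255),5000,9500): print(np.round(b,4).tolist())
E
```

```text
t 12.25 p [ 0.4338 -0.3039  0.1791] sd [0.1 0.1 0.3] yaw,tilt [ 0.0438 -0.0028  0.0016] F [-0.5  0.3 -2.5] w 0.0215
offset [0.4199, -0.2201, -0.0028] turn [-0.0012, 0.002, 0.0213] rows 6
[0.3748, -0.2217, 72.6, 73.2, 7.59]
[0.4328, -0.3039, 86.6, 87.7, 2.56]
[0.7611, -0.2994, 95.8, 54.4, -45.0]
```

>>> carry_out(offset=[[0.421,-0.22,0],[0.421,-0.22,0],[0.421,-0.22,0],[0.421,-0.22,0],[0.421,-0.22,0],[0.421,-0.22,0],[0.421,-0.22,0],[0.421,-0.22,0]], turn=[[0,0,0.021],[0,0,0.021],[0,0,0.021],[0,0,0.021],[0,0,0.021],[0,0,0.021],[0,0,0.021],[0,0,0.021]])

```text
clock: 13.1
tcp_pos: [0.639, -0.1865, 0.1797]
orientation: [3.141, 0.017, -0.004]
contact_force: [-0.8, 0.4, -2.0]
grip_width: 0.0215
```

```bash
python3 - <<'E'
from h import *
p=rest(4)
for n in('scene',):
    f=grab(n)
    for b in blobs(f,p[2]-.0266,(0,0,150),(180,60,255),5000,9500): print(n,np.round(b,4).tolist())
plan((.6395,-.1847,.095,.012),(.6395,-.1847,.066,.012))
E
```

```text
t 13.3 p [ 0.6393 -0.1868  0.1805] sd [0.2 0.1 0.3] yaw,tilt [ 0.0102 -0.0011 -0.0005] F [-0.1 -0.2 -2. ] w 0.0206
scene [0.3746, -0.2221, 71.7, 72.2, 7.54]
offset [-0.0005, -0.0033, 0.1719] turn [0.0002, 0.0001, -0.0008] rows 3
offset [0.0, -0.0, 0.058] turn [0.0, 0.0, 0.0] rows 2
```

>>> carry_out(offset=[[0,-0.004,0.06],[0,-0.004,0.12],[0,-0.004,0.16],[0,-0.004,0.172],[0,-0.004,0.172],[0,-0.004,0.172]], turn=[[0,0,-0.001],[0,0,-0.001],[0,0,-0.001],[0,0,-0.001],[0,0,-0.001],[0,0,-0.001]])

```text
clock: 13.95
tcp_pos: [0.6412, -0.1837, 0.0962]
orientation: [3.141, 0.021, 0.003]
contact_force: [0.1, -0.0, -1.6]
grip_width: 0.0212
```

```bash
python3 - <<'E'
from h import *
p=rest(4)
f=grab('wrist','w5.png')
g=f['pixels'][80:330,200:440]; cv2.imwrite('pics/w5c.png',cv2.resize(g,None,fx=2.2,fy=2.2,interpolation=cv2.INTER_CUBIC)[:,:,::-1])
c=np.array([.6536,-.0845]);Rz=Ro.from_euler('z',.69,degrees=True)
for dy in(-126,-74): 
    u=proj(f,np.r_[c,.049]+Rz.apply([.006,dy/1e3,0])); print(u,(u-[200,80])*2.2)
plan((.6395,-.1847,.066,.012))
E
```

```text
t 14.15 p [ 0.6413 -0.1836  0.0963] sd [0.1 0.1 0.1] yaw,tilt [ 0.0136  0.0024 -0.0005] F [-0.1 -0.4 -1.5] w 0.0211
[372.28835203 242.88363236] [379.03437446 358.34399119]
[265.37688251 242.8680913 ] [143.82914153 358.30980085]
offset [-0.0031, 0.0024, 0.0597] turn [0.0002, -0.0011, 0.0011] rows 2
```

View pics/w5c.png

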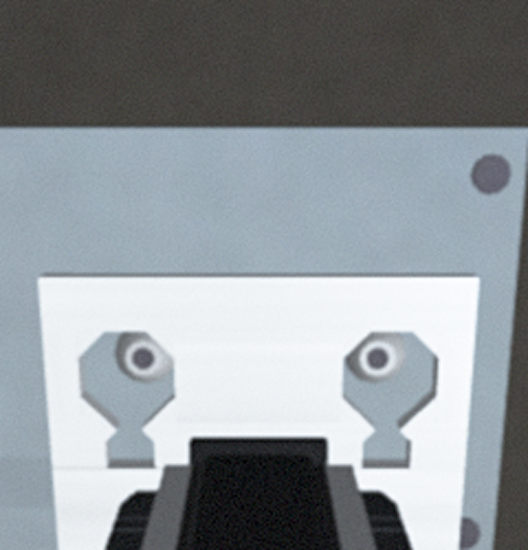

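```bash
python3 - <<'E'
from h import *
f=grab('wrist')
for c in((127,380),(390.5,380)): print(np.round(atz(f,c[0]/2.2+200,c[1]/2.2+80,.0697),4))
for c in((143,358),(377,358)): print(np.round(atz(f,c[0]/2.2+200,c[1]/2.2+80,.049),4))
plan((.6395,-.1847,.066,.012))
E
```

```text
[ 0.662  -0.1579  0.0697]
[ 0.6626 -0.2095  0.0697]
[ 0.6604 -0.1582  0.049 ]
[ 0.6611 -0.2099  0.049 ]
offset [-0.0028, 0.0024, 0.0592] turn [0.0002, -0.0009, 0.0011] rows 2
```

>>> carry_out(offset=[[-0.003,0.001,0],[-0.003,0.001,0.015],[-0.003,0.001,0.03],[-0.003,0.001,0.045],[-0.003,0.001,0.055],[-0.003,0.001,0.06],[-0.003,0.001,0.062],[-0.003,0.001,0.062]], turn=[[0,0,0],[0,0,0],[0,0,0],[0,0,0],[0,0,0],[0,0,0],[0,0,0],[0,0,0]])

```text
clock: 15.05
tcp_pos: [0.6384, -0.1838, 0.0656]
orientation: [3.142, 0.021, -0.002]
contact_force: [-8.8, 2.0, 16.9]
grip_width: 0.0209
```

```bash
python3 - <<'E'
from h import *
p=rest(4)
f=grab('wrist','w6.png')
g=f['pixels'][80:330,200:440]; cv2.imwrite('pics/w6c.png',cv2.resize(g,None,fx=2.2,fy=2.2,interpolation=cv2.INTER_CUBIC)[:,:,::-1])
E
```

```text
t 15.25 p [ 0.6384 -0.1838  0.0657] sd [0. 0. 0.] yaw,tilt [ 0.0136 -0.0011 -0.    ] F [-8.9  2.4 16.1] w 0.0216
```

>>> carry_out(offset=[[0,0,-0.002],[0.006,0,-0.002],[0.012,0,-0.002],[0.018,0,-0.002],[0.024,0,-0.002],[0.03,0,-0.002],[0.034,0,-0.002],[0.036,0,-0.002]], turn=[[0,0,0],[0,0,0],[0,0,0],[0,0,0],[0,0,0],[0,0,0],[0,0,0],[0,0,0]])

```text
clock: 16.1
tcp_pos: [0.6555, -0.1845, 0.0657]
orientation: [3.141, 0.02, -0.005]
contact_force: [-13.0, 0.4, 15.0]
grip_width: 0.0209
```

```bash
python3 - <<'E'
from h import *
p=rest(4)
E
```

```text
t 16.3 p [ 0.6555 -0.1845  0.0657] sd [0. 0. 0.] yaw,tilt [ 0.0129 -0.0032 -0.0007] F [-9.8  0.1 13.2] w 0.0212
```

>>> carry_out(offset=[[0.002,0,-0.002],[0.004,0,-0.002],[0.006,0,-0.002],[0.006,0,-0.002]], turn=[[0,0,0],[0,0,0],[0,0,0],[0,0,0]])

```text
clock: 16.7
tcp_pos: [0.6558, -0.1844, 0.0659]
orientation: [3.141, 0.02, -0.014]
contact_force: [-15.9, 0.3, 15.9]
grip_width: 0.0213
```

```bash
python3 - <<'E'
from h import *
p=rest(2)
E
```

```text
t 16.8 p [ 0.6557 -0.1844  0.0659] sd [0. 0. 0.] yaw,tilt [ 0.0126 -0.0088 -0.0004] F [-15.7   0.4  14.8] w 0.0212
```

>>> carry_out(offset=[[-0.002,0,0],[-0.002,0,0],[-0.002,0,0],[-0.002,0,0],[-0.002,0,0],[-0.002,0,0]], turn=[[0,0,0],[0,0,0],[0,0,0],[0,0,0],[0,0,0],[0,0,0]], hand=0)

```text
clock: 17.4
tcp_pos: [0.6591, -0.1836, 0.0657]
orientation: [-3.142, -0.022, -0.0]
contact_force: [0.9, 0.4, 0.2]
grip_width: 0.0855
```

>>> carry_out(offset=[[0,0,-0.1],[0,0,-0.2],[0,0,-0.23],[0,0,-0.23]], turn=[[0,0,0],[0,0,0],[0,0,0],[0,0,0]])

```text
clock: 17.8
tcp_pos: [0.661, -0.184, 0.1847]
orientation: [3.14, 0.021, 0.01]
contact_force: [0.4, -0.8, 0.5]
grip_width: 0.0853
```

>>> carry_out(offset=[[-0.068,-0.198,0],[-0.068,-0.198,0],[-0.068,-0.198,0],[-0.068,-0.198,0],[-0.068,-0.198,0],[-0.068,-0.198,0]], turn=[[0,0,0],[0,0,0],[0,0,0],[0,0,0],[0,0,0],[0,0,0]])

```text
clock: 18.4
tcp_pos: [0.6235, -0.0871, 0.1801]
orientation: [3.141, 0.018, -0.001]
contact_force: [0.1, -0.3, 0.2]
grip_width: 0.0848
```

```bash
python3 - <<'E'
from h import *
p=rest(3)
f=grab('wrist','w7.png'); cv2.imwrite('pics/w7c.png',f['pixels'][60:380,160:600][:,:,::-1])
print(proj(f,[.6238,-.1849,.039])-[160,60],proj(f,[.6226,-.0849,.034])-[160,60])
for b in blobs(f,.039,(0,0,235),(180,60,255),5000,9500): print(np.round(b,4).tolist())
plan((.6232,-.0849,.06,.012))
E
```

```text
t 18.55 p [ 0.6236 -0.0868  0.1804] sd [0.  0.2 0.1] yaw,tilt [ 0.0115 -0.0004 -0.0005] F [ 0.  0. -0.] w 0.0854
[289.10108724 173.26826952] [154.56943488 171.76101218]
[0.6548, -0.1847, 84.9, 84.6, 0.74]
offset [-0.0008, -0.0025, 0.2412] turn [0.0002, 0.0001, 0.0002] rows 4
```

View pics/w7c.png

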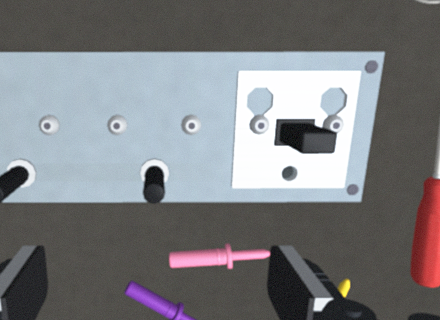

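The first plate is home: it measures (0.6548, −0.1847) against a target of (0.6548, −0.1845), and the base hole shows through its pin hole at crop (289,173). Next is the middle bay's pin.

>>> carry_out(offset=[[0,-0.003,0.1],[0,-0.003,0.2],[0,-0.003,0.241],[0,-0.003,0.241],[0,-0.003,0.241]], turn=[[0,0,0],[0,0,0],[0,0,0],[0,0,0],[0,0,0]])

```text
clock: 19.1
tcp_pos: [0.6241, -0.0839, 0.0608]
orientation: [3.141, 0.021, 0.001]
contact_force: [0.6, 0.3, 0.2]
grip_width: 0.0857
```

>>> carry_out(offset=[[0,0,0],[0,0,0],[0,0,0],[0,0,0],[0,0,0],[0,0,0],[0,0,0],[0,0,0]], turn=[[0,0,0],[0,0,0],[0,0,0],[0,0,0],[0,0,0],[0,0,0],[0,0,0],[0,0,0]], hand=1, force=50)

```text
clock: 19.9
tcp_pos: [0.6238, -0.0836, 0.0608]
orientation: [3.141, 0.022, 0.001]
contact_force: [-1.3, -0.1, 5.7]
grip_width: 0.0126
```

```bash
python3 - <<'E'
from h import *
rest(2)
E
```

```text
t 20.0 p [ 0.6238 -0.0836  0.0608] sd [0. 0. 0.] yaw,tilt [ 0.0137  0.0005 -0.0001] F [-1.2 -0.4  5.3] w 0.0127
```

>>> carry_out(offset=[[0,0,-0.05],[0,0,-0.15],[0,0,-0.2],[0,0,-0.2],[0,0.2,-0.2],[0,0.2,-0.2],[0,0.2,-0.2],[0,0.2,-0.2]], turn=[[0,0,0],[0,0,0],[0,0,0],[0,0,0],[0,0,0],[0,0,0],[0,0,0],[0,0,0]])

```text
clock: 20.8
tcp_pos: [0.6236, -0.1857, 0.1586]
orientation: [3.141, 0.016, -0.004]
contact_force: [0.5, 0.8, -0.6]
grip_width: 0.0124
```

```bash
python3 - <<'E'
from h import *
p=rest(4)
f=grab('wrist','w8.png')
g=f['pixels'][130:420,220:420]; cv2.imwrite('pics/w8c.png',cv2.resize(g,None,fx=2,fy=2,interpolation=cv2.INTER_CUBIC)[:,:,::-1])
for X in([.6238,-.1849,.039],p[:3]-[0,0,.060],p[:3]-[0,0,.026]): print((proj(f,X)-[220,130])*2)
plan((.6245,-.1849,.09,.012))
E
```

```text
t 21.0 p [ 0.6246 -0.1821  0.1593] sd [0.3 0.8 0.3] yaw,tilt [ 0.0151 -0.0014  0.0012] F [ 0.2  0.6 -1.2] w 0.0124
[203.68704164 222.7699928 ]
[195.94755586 282.87106185]
[196.19536777 336.94897567]
offset [-0.001, 0.0066, 0.1398] turn [-0.0006, 0.0003, 0.0029] rows 3
```

View pics/w8c.png

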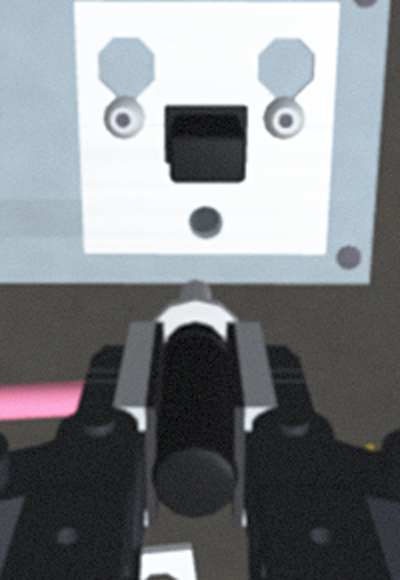

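>>> carry_out(offset=[[0,0.006,0.04],[0,0.006,0.08],[0,0.006,0.094],[0,0.006,0.094],[0,0.006,0.094]], turn=[[0,0,0.001],[0,0,0.001],[0,0,0.001],[0,0,0.001],[0,0,0.001]])

```text
clock: 21.55
tcp_pos: [0.6255, -0.1861, 0.114]
orientation: [-3.142, -0.021, -0.001]
contact_force: [0.4, 0.4, -0.8]
grip_width: 0.0129
```

```bash
python3 - <<'E'
from h import *
p=rest(4)
plan((.6243,-.1851,.065,.012))
E
```

```text
t 21.75 p [ 0.6257 -0.1865  0.1144] sd [0.1 0.1 0.1] yaw,tilt [ 0.0125  0.0018 -0.0003] F [ 0.4 -0.1 -0.3] w 0.0126
offset [-0.0027, -0.0032, 0.0987] turn [0.0003, -0.0011, 0.0002] rows 2
```

>>> carry_out(offset=[[-0.003,-0.003,0.01],[-0.003,-0.003,0.025],[-0.003,-0.003,0.04],[-0.003,-0.003,0.05],[-0.003,-0.003,0.06],[-0.003,-0.003,0.06]], turn=[[0,0,0],[0,0,0],[0,0,0],[0,0,0],[0,0,0],[0,0,0]])

```text
clock: 22.35
tcp_pos: [0.6234, -0.1847, 0.0824]
orientation: [-3.141, -0.02, 0.001]
contact_force: [1.7, 0.8, -1.9]
grip_width: 0.0131
```

```bash
python3 - <<'E'
from h import *
p=rest(3)
plan((.6243,-.1851,.065,.012))
E
```

```text
t 22.5 p [ 0.6235 -0.1848  0.0831] sd [0.  0.1 0.2] yaw,tilt [ 0.0125 -0.0001  0.0003] F [ 1.1  0.7 -1. ] w 0.0126
offset [0.0015, 0.0005, 0.0367] turn [-0.0002, -0.0001, 0.0003] rows 2
```

It's in the hole with almost no force. I'll press it down, release and retract.

>>> carry_out(offset=[[0,0,0.015],[0,0,0.028],[0,0,0.036],[0,0,0.038],[0,0,0.038]], turn=[[0,0,0],[0,0,0],[0,0,0],[0,0,0],[0,0,0]])

```text
clock: 23.0
tcp_pos: [0.6237, -0.185, 0.0658]
orientation: [3.141, 0.019, 0.001]
contact_force: [-3.3, 1.8, 13.1]
grip_width: 0.0125
```

```bash
python3 - <<'E'
from h import *
p=rest(2)
E
```

```text
t 23.1 p [ 0.6237 -0.1849  0.0658] sd [0. 0. 0.] yaw,tilt [ 0.0123  0.0005 -0.    ] F [-3.2  1.9 12.7] w 0.0128
```

>>> carry_out(offset=[[0,0,0],[0,0,0],[0,0,0],[0,0,0],[0,0,0],[0,0,0]], turn=[[0,0,0],[0,0,0],[0,0,0],[0,0,0],[0,0,0],[0,0,0]], hand=0)

```text
clock: 23.7
tcp_pos: [0.6234, -0.1851, 0.0642]
orientation: [3.142, 0.019, -0.0]
contact_force: [0.3, 0.9, 0.0]
grip_width: 0.085
```

>>> carry_out(offset=[[0,0,-0.1],[0,0,-0.2],[0,0,-0.27],[0,0,-0.27]], turn=[[0,0,0],[0,0,0],[0,0,0],[0,0,0]])

```text
clock: 24.1
tcp_pos: [0.6269, -0.1858, 0.2058]
orientation: [3.139, 0.019, 0.017]
contact_force: [0.5, 0.1, -0.3]
grip_width: 0.0851
```

```bash
python3 - <<'E'
from h import *
p=rest(2)
f=grab('wrist','w9.png')
for X in([.6238,-.1849,.043],[.6238,-.1849,.093]): print(proj(f,X))
for n in('wrist','scene'):
    f=grab(n)
    for b in blobs(f,.005,(0,0,180),(180,60,255),5000,9500): print(n,np.round(b,4).tolist())
plan((.415,-.146,.2,.131))
E
```

```text
t 24.2 p [ 0.6245 -0.1854  0.2014] sd [0.7 0.1 1.2] yaw,tilt [ 0.0122  0.004  -0.001 ] F [-0.2 -0.4 -0.9] w 0.0853
[316.20491463 227.39944615]
[316.11734328 245.82153864]
wrist [0.4262, -0.1444, 60.7, 85.3, 7.5]
scene [0.4128, -0.1456, 85.5, 85.9, 7.59]
scene [0.6747, -0.1671, 93.3, 94.1, 0.58]
offset [-0.4138, -0.0829, -0.0036] turn [-0.0005, 0.002, -0.0791] rows 6
```

View pics/w9.png

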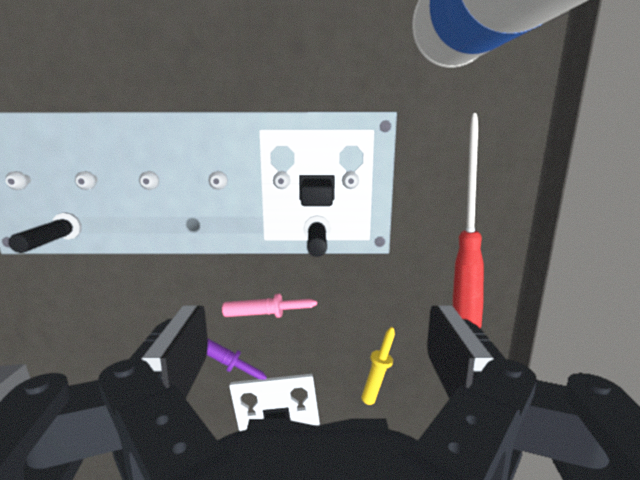

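>>> carry_out(offset=[[-0.414,-0.084,-0.002],[-0.414,-0.084,-0.002],[-0.414,-0.084,-0.002],[-0.414,-0.084,-0.002],[-0.414,-0.084,-0.002],[-0.414,-0.084,-0.002],[-0.414,-0.084,-0.002]], turn=[[0,0,-0.079],[0,0,-0.079],[0,0,-0.079],[0,0,-0.079],[0,0,-0.079],[0,0,-0.079],[0,0,-0.079]])

```text
clock: 25.05
tcp_pos: [0.4171, -0.1458, 0.2003]
orientation: [3.135, 0.206, 0.001]
contact_force: [0.4, 0.4, 1.3]
grip_width: 0.0853
```

```bash
python3 - <<'E'
from h import *
p=rest(3)
for n in('wrist','scene'):
    f=grab(n)
    for b in blobs(f,.005,(0,0,180),(180,60,255),5000,9500): print(n,np.round(b,4).tolist())
plan((.4134,-.1462,.03,.131))
E
```

```text
t 25.2 p [ 0.4176 -0.1458  0.2003] sd [0.1 0.  0. ] yaw,tilt [0.1312 0.0009 0.0002] F [ 0.1 -0.2 -0.2] w 0.085
wrist [0.4131, -0.1461, 85.7, 85.6, 7.43]
scene [0.4128, -0.1456, 85.6, 86.2, 7.64]
scene [0.675, -0.1671, 93.8, 95.1, 0.72]
offset [-0.0073, 0.0002, 0.3402] turn [-0.0002, -0.0001, 0.0001] rows 5
```

>>> carry_out(offset=[[-0.008,0,0.1],[-0.008,0,0.2],[-0.008,0,0.29],[-0.008,0,0.338],[-0.008,0,0.338],[-0.008,0,0.338]], turn=[[0,0,0],[0,0,0],[0,0,0],[0,0,0],[0,0,0],[0,0,0]])

```text
clock: 25.9
tcp_pos: [0.4125, -0.1461, 0.0314]
orientation: [-3.135, -0.206, 0.001]
contact_force: [-1.4, -0.1, -0.6]
grip_width: 0.0853
```

>>> carry_out(offset=[[0,0,0],[0,0,0],[0,0,0],[0,0,0],[0,0,0],[0,0,0],[0,0,0]], turn=[[0,0,0],[0,0,0],[0,0,0],[0,0,0],[0,0,0],[0,0,0],[0,0,0]], hand=1, force=60)

```text
clock: 26.6
tcp_pos: [0.4124, -0.1464, 0.0321]
orientation: [3.134, 0.205, 0.002]
contact_force: [-1.4, -0.7, 9.8]
grip_width: 0.0212
```

```bash
python3 - <<'E'
from h import *
p=rest(3)
E
```

```text
t 26.75 p [ 0.4124 -0.1463  0.0321] sd [0. 0. 0.] yaw,tilt [ 0.1306  0.0011 -0.0005] F [-1.8  0.2  8.7] w 0.0211
```

>>> carry_out(offset=[[0,0,-0.05],[0,0,-0.15],[0,0,-0.25],[0,0,-0.3],[0,0,-0.3],[0,0,-0.3]], turn=[[0,0,0],[0,0,0],[0,0,0],[0,0,0],[0,0,0],[0,0,0]])

```text
clock: 27.35
tcp_pos: [0.4116, -0.1462, 0.1813]
orientation: [3.134, 0.205, 0.001]
contact_force: [-0.4, 0.1, -2.8]
grip_width: 0.021
```

```bash
python3 - <<'E'
from h import *
p=rest(3)
f=grab('scene')
for b in blobs(f,p[2]-.0266,(0,0,150),(180,60,255),5000,9500): print(np.round(b,4).tolist())
plan((.6386,-.0847,.18,.012))
E
```

```text
t 27.5 p [ 0.4108 -0.1459  0.18  ] sd [0.1 0.1 0.3] yaw,tilt [ 0.1308 -0.0025  0.0006] F [-0.2 -0.2 -1.8] w 0.0213
[0.411, -0.1465, 87.2, 88.5, 7.25]
[0.735, 0.253, 57.0, 113.4, 16.39]
offset [0.4676, -0.0618, -0.0017] turn [-0.0008, 0.0021, 0.0793] rows 6
```

>>> carry_out(offset=[[0.464,-0.062,0],[0.464,-0.062,0],[0.464,-0.062,0],[0.464,-0.062,0],[0.464,-0.062,0],[0.464,-0.062,0],[0.464,-0.062,0],[0.464,-0.062,0]], turn=[[0,0,0.079],[0,0,0.079],[0,0,0.079],[0,0,0.079],[0,0,0.079],[0,0,0.079],[0,0,0.079],[0,0,0.079]])

```text
clock: 28.35
tcp_pos: [0.6363, -0.0859, 0.18]
orientation: [3.141, 0.018, -0.005]
contact_force: [-0.2, -0.8, -2.3]
grip_width: 0.0214
```

>>> carry_out(offset=[[0,0,0.06],[0,0,0.12],[0,0,0.16],[0,0,0.17],[0,0,0.17],[0,0,0.17]], turn=[[0,0,0],[0,0,0],[0,0,0],[0,0,0],[0,0,0],[0,0,0]])

```text
clock: 28.95
tcp_pos: [0.6384, -0.0856, 0.0976]
orientation: [3.141, 0.018, 0.003]
contact_force: [-0.3, 0.2, -2.0]
grip_width: 0.021
```

```bash
python3 - <<'E'
from h import *
p=rest(4)
f=grab('wrist','w10.png')
g=f['pixels'][80:330,200:440]; cv2.imwrite('pics/w10c.png',cv2.resize(g,None,fx=2.2,fy=2.2,interpolation=cv2.INTER_CUBIC)[:,:,::-1])
c=np.array([.6536,-.0845]);Rz=Ro.from_euler('z',.69,degrees=True)
for dy in(26,-26):
    u=proj(f,np.r_[c,.049]+Rz.apply([.006,dy/1e3,0])); print((u-[200,80])*2.2)
plan((.637,-.0847,.066,.012))
E
```

```text
t 29.15 p [ 0.6387 -0.0854  0.0978] sd [0.1 0.1 0.1] yaw,tilt [ 0.012   0.0023 -0.0003] F [ 0.4  0.2 -1.6] w 0.021
[136.77085954 350.77746105]
[370.71405976 350.4897878 ]
offset [-0.003, -0.001, 0.0626] turn [0.0001, -0.001, 0.0002] rows 2
```

View pics/w10c.png

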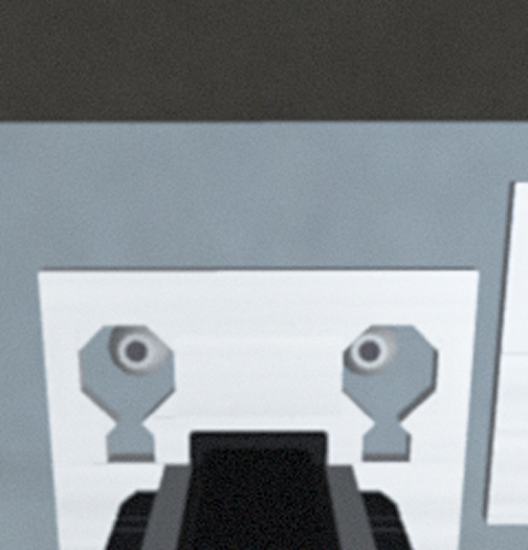

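```bash
python3 - <<'E'
from h import *
f=grab('wrist')
for c in((127,372.5),(390.5,372.5)): print(np.round(atz(f,c[0]/2.2+200,c[1]/2.2+80,.0707),4))
for c in((136,351),(369,351)): print(np.round(atz(f,c[0]/2.2+200,c[1]/2.2+80,.049),4))
E
```

```text
[ 0.6609 -0.0596  0.0707]
[ 0.6615 -0.1113  0.0707]
[ 0.6591 -0.0583  0.049 ]
[ 0.6597 -0.11    0.049 ]
```

>>> carry_out(offset=[[-0.004,-0.003,0],[-0.004,-0.003,0.015],[-0.004,-0.003,0.03],[-0.004,-0.003,0.045],[-0.004,-0.003,0.055],[-0.004,-0.003,0.061],[-0.004,-0.003,0.063],[-0.004,-0.003,0.063]], turn=[[0,0,0],[0,0,0],[0,0,0],[0,0,0],[0,0,0],[0,0,0],[0,0,0],[0,0,0]])

```text
clock: 30.05
tcp_pos: [0.6352, -0.0837, 0.0661]
orientation: [3.141, 0.019, -0.002]
contact_force: [-7.8, 0.5, 14.1]
grip_width: 0.021
```

```bash
python3 - <<'E'
from h import *
p=rest(3)
E
```

```text
t 30.2 p [ 0.6352 -0.0837  0.0661] sd [0. 0. 0.] yaw,tilt [ 0.0121 -0.0015 -0.0003] F [-7.8  0.9 13.4] w 0.0211
```

>>> carry_out(offset=[[0,0,-0.002],[0.006,0,-0.002],[0.012,0,-0.002],[0.018,0,-0.002],[0.024,0,-0.002],[0.03,0,-0.002],[0.036,0,-0.002],[0.038,0,-0.002]], turn=[[0,0,0],[0,0,0],[0,0,0],[0,0,0],[0,0,0],[0,0,0],[0,0,0],[0,0,0]])

```text
clock: 31.0
tcp_pos: [0.6531, -0.0837, 0.0662]
orientation: [3.141, 0.019, -0.008]
contact_force: [-13.2, -0.2, 16.5]
grip_width: 0.0211
```

```bash
python3 - <<'E'
from h import *
p=rest(2)
E
```

```text
t 31.1 p [ 0.6531 -0.0837  0.0662] sd [0. 0. 0.] yaw,tilt [ 0.0119 -0.0046 -0.0005] F [-10.9  -0.4  12.4] w 0.0211
```

>>> carry_out(offset=[[0.002,0,0],[0.004,0,0],[0.006,0,0],[0.006,0,0]], turn=[[0,0,0],[0,0,0],[0,0,0],[0,0,0]])

```text
clock: 31.5
tcp_pos: [0.6533, -0.0837, 0.0664]
orientation: [3.141, 0.018, -0.016]
contact_force: [-20.1, 0.7, 21.6]
grip_width: 0.0208
```

```bash
python3 - <<'E'
from h import *
p=rest(2)
E
```

```text
t 31.6 p [ 0.6533 -0.0837  0.0664] sd [0. 0. 0.] yaw,tilt [ 0.0117 -0.0102 -0.0008] F [-20.1   0.5  22.4] w 0.0212
```

>>> carry_out(offset=[[-0.002,0,0],[-0.002,0,0],[-0.002,0,0],[-0.002,0,0],[-0.002,0,0],[-0.002,0,0]], turn=[[0,0,0],[0,0,0],[0,0,0],[0,0,0],[0,0,0],[0,0,0]], hand=0)

```text
clock: 32.2
tcp_pos: [0.657, -0.0834, 0.0657]
orientation: [-3.142, -0.019, -0.0]
contact_force: [0.2, 0.9, 0.2]
grip_width: 0.0854
```

>>> carry_out(offset=[[0,0,-0.1],[0,0,-0.2],[0,0,-0.23],[0,0,-0.23]], turn=[[0,0,0],[0,0,0],[0,0,0],[0,0,0]])

```text
clock: 32.6
tcp_pos: [0.659, -0.0835, 0.1845]
orientation: [3.141, 0.019, 0.01]
contact_force: [-0.6, -1.2, -0.5]
grip_width: 0.0857
```

>>> carry_out(offset=[[-0.066,-0.198,0],[-0.066,-0.198,0],[-0.066,-0.198,0],[-0.066,-0.198,0],[-0.066,-0.198,0],[-0.066,-0.198,0]], turn=[[0,0,0],[0,0,0],[0,0,0],[0,0,0],[0,0,0],[0,0,0]])

```text
clock: 33.2
tcp_pos: [0.6228, 0.013, 0.1801]
orientation: [3.141, 0.015, -0.001]
contact_force: [0.3, -0.8, 0.4]
grip_width: 0.0854
```

```bash
python3 - <<'E'
from h import *
p=rest(3)
f=grab('wrist','w11.png')
print(proj(f,[.6214,.0151,.034]),proj(f,[.6226,-.0849,.039]))
for b in blobs(f,.039,(0,0,235),(180,60,255),5000,9500): print(np.round(b,4).tolist())
plan((.622,.0151,.06,.012))
E
```

```text
t 33.35 p [0.6229 0.0134 0.1804] sd [0.  0.2 0.1] yaw,tilt [ 0.0099 -0.0004 -0.0006] F [-0.3 -0.1 -0. ] w 0.0854
[314.79192466 232.36717682] [449.27002697 233.67104999]
[0.6535, -0.0838, 83.3, 83.0, 0.72]
[0.6551, -0.1838, 83.1, 82.7, 1.47]
offset [-0.0017, -0.0022, 0.2411] turn [0.0002, 0.0001, -0.0009] rows 4
```

View pics/w11.png

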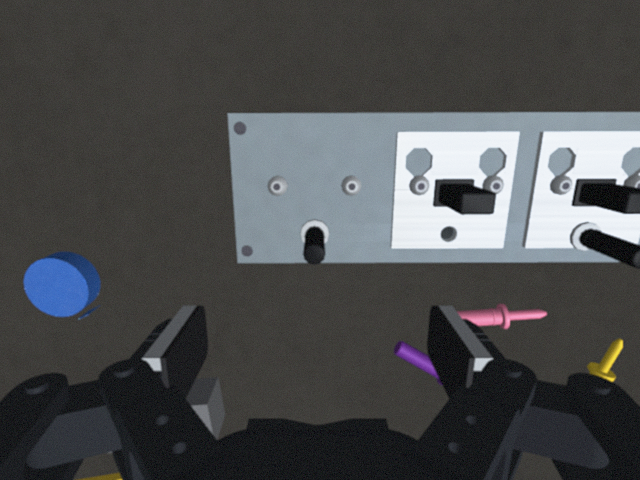

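The middle plate is home at (0.6535, −0.0838), with its pin hole at (449,234). The left pin stands at (315,233). I'll take that pin and carry it to the middle bay.

>>> carry_out(offset=[[-0.001,-0.003,0.1],[-0.001,-0.003,0.2],[-0.001,-0.003,0.241],[-0.001,-0.003,0.241],[-0.001,-0.003,0.241]], turn=[[0,0,-0.001],[0,0,-0.001],[0,0,-0.001],[0,0,-0.001],[0,0,-0.001]])

```text
clock: 33.9
tcp_pos: [0.6227, 0.0165, 0.0608]
orientation: [-3.141, -0.021, -0.001]
contact_force: [0.2, -0.6, -0.2]
grip_width: 0.0852
```

>>> carry_out(offset=[[0,0,0],[0,0,0],[0,0,0],[0,0,0],[0,0,0],[0,0,0],[0,0,0],[0,0,0]], turn=[[0,0,0],[0,0,0],[0,0,0],[0,0,0],[0,0,0],[0,0,0],[0,0,0],[0,0,0]], hand=1, force=50)

```text
clock: 34.7
tcp_pos: [0.6224, 0.0166, 0.0608]
orientation: [3.141, 0.022, 0.001]
contact_force: [-1.1, 0.2, 6.7]
grip_width: 0.0128
```

```bash
python3 - <<'E'
from h import *
rest(2)
E
```

```text
t 34.8 p [0.6224 0.0167 0.0608] sd [0. 0. 0.] yaw,tilt [ 0.0137  0.0005 -0.    ] F [-1.2 -0.4  5.1] w 0.0128
```

>>> carry_out(offset=[[0,0,-0.05],[0,0,-0.15],[0,0,-0.2],[0,0,-0.2],[0,0.2,-0.2],[0,0.2,-0.2],[0,0.2,-0.2],[0,0.2,-0.2]], turn=[[0,0,0],[0,0,0],[0,0,0],[0,0,0],[0,0,0],[0,0,0],[0,0,0],[0,0,0]])

```text
clock: 35.6
tcp_pos: [0.6225, -0.0856, 0.1587]
orientation: [3.141, 0.015, -0.004]
contact_force: [-0.5, 0.9, -1.3]
grip_width: 0.0132
```

>>> carry_out(offset=[[0,0,0.04],[0,0,0.08],[0,0,0.09],[0,0,0.09],[0,0,0.09]], turn=[[0,0,0],[0,0,0],[0,0,0],[0,0,0],[0,0,0]])

```text
clock: 36.1
tcp_pos: [0.624, -0.0825, 0.1158]
orientation: [-3.141, -0.023, -0.001]
contact_force: [0.8, 0.2, -0.6]
grip_width: 0.0128
```

```bash
python3 - <<'E'
from h import *
p=rest(4)
f=grab('wrist','w12.png')
g=f['pixels'][130:420,220:420]; cv2.imwrite('pics/w12c.png',cv2.resize(g,None,fx=2,fy=2,interpolation=cv2.INTER_CUBIC)[:,:,::-1])
for X in([.6226,-.0845,.039],p[:3]-[0,0,.060]): print((proj(f,X)-[220,130])*2)
plan((.6231,-.0845,.065,.012))
E
```

```text
t 36.3 p [ 0.6242 -0.0831  0.1162] sd [0.1 0.2 0.1] yaw,tilt [ 0.0141  0.0015 -0.    ] F [-0.2 -0.1 -0.3] w 0.0125
[197.49622507 266.65705035]
[192.47785998 282.4012197 ]
offset [-0.002, 0.0023, 0.1021] turn [0.0001, -0.0008, 0.0011] rows 3
```

View pics/w12c.png

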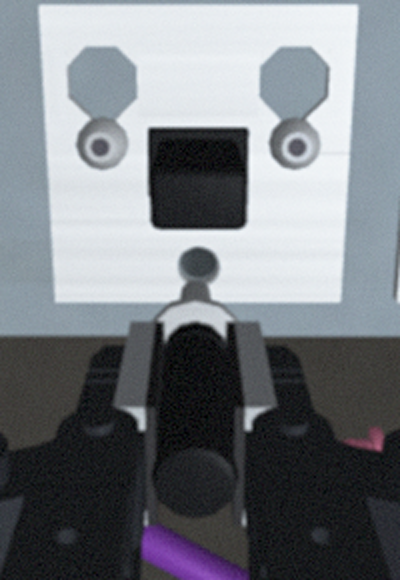

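>>> carry_out(offset=[[-0.002,0.003,0.01],[-0.002,0.003,0.025],[-0.002,0.003,0.04],[-0.002,0.003,0.055],[-0.002,0.003,0.064],[-0.002,0.003,0.064]], turn=[[0,0,0],[0,0,0],[0,0,0],[0,0,0],[0,0,0],[0,0,0]])

```text
clock: 36.95
tcp_pos: [0.6223, -0.0846, 0.0823]
orientation: [-3.141, -0.022, 0.002]
contact_force: [-0.0, 0.1, -1.5]
grip_width: 0.0127
```

```bash
python3 - <<'E'
from h import *
p=rest(3)
plan((.6231,-.0847,.065,.012))
E
```

```text
t 37.1 p [ 0.6225 -0.0848  0.0831] sd [0.1 0.1 0.2] yaw,tilt [ 0.0139 -0.0005  0.    ] F [ 0.1 -0.5 -0.1] w 0.0128
offset [0.001, -0.0004, 0.0367] turn [0.0001, 0.0001, 0.0012] rows 2
```

>>> carry_out(offset=[[0,0,0.015],[0,0,0.028],[0,0,0.036],[0,0,0.038],[0,0,0.038]], turn=[[0,0,0],[0,0,0],[0,0,0],[0,0,0],[0,0,0]])

```text
clock: 37.6
tcp_pos: [0.6225, -0.0848, 0.0658]
orientation: [3.141, 0.021, -0.001]
contact_force: [-6.6, 1.0, 14.5]
grip_width: 0.0127
```

```bash
python3 - <<'E'
from h import *
p=rest(2)
E
```

```text
t 37.7 p [ 0.6225 -0.0848  0.0657] sd [0. 0. 0.] yaw,tilt [ 0.0136 -0.0003 -0.0003] F [-6.3  0.6 14.2] w 0.0123
```

>>> carry_out(offset=[[0,0,0],[0,0,0],[0,0,0],[0,0,0],[0,0,0],[0,0,0]], turn=[[0,0,0],[0,0,0],[0,0,0],[0,0,0],[0,0,0],[0,0,0]], hand=0)

```text
clock: 38.3
tcp_pos: [0.6226, -0.0848, 0.0641]
orientation: [-3.141, -0.022, 0.0]
contact_force: [1.2, 0.1, 0.3]
grip_width: 0.0853
```

>>> carry_out(offset=[[0,0,-0.1],[0,0,-0.2],[0,0,-0.27],[-0.15,0,-0.4],[-0.15,0,-0.5],[-0.15,0,-0.5],[-0.15,0,-0.5],[-0.15,0,-0.5]], turn=[[0,0,0],[0,0,0],[0,0,0],[0,0,0],[0,0,0],[0,0,0],[0,0,0],[0,0,0]])

```text
clock: 39.1
tcp_pos: [0.5478, -0.086, 0.3154]
orientation: [3.141, 0.021, 0.004]
contact_force: [0.6, 1.1, -0.6]
grip_width: 0.0856
```

```bash
python3 - <<'E'
from h import *
p=rest(4)
f=grab('wrist','w13.png')
for n,X in(('pin2 collar',[.6226,-.0849,.043]),('pin2 top',[.6226,-.0849,.093]),('pin3 collar',[.6238,-.1849,.043]),('pin3 top',[.6238,-.1849,.093]),('blk collar',[.4452,.1236,.042]),('blk top',[.4452,.1236,.092])): print(n,proj(f,X))
for b in blobs(f,.039,(0,0,225),(180,60,255),5000,9500): print(np.round(b,4).tolist())
for q in('tape_roll','driver_red'):
    for d in look_for(q,'wrist')[:1]: print(q,round(d['score'],2),np.round(world(f,d['xyz']),3))
E
```

```text
t 39.3 p [ 0.5473 -0.0858  0.3131] sd [0.1 0.  0.5] yaw,tilt [ 0.0139 -0.0018  0.0002] F [ 0.3 -0.  -0.9] w 0.0852
pin2 collar [316.96053963 127.17617121]
pin2 top [316.94551746 126.59420722]
pin3 collar [415.75332418 127.26148436]
pin3 top [430.00965962 126.69188217]
blk collar [133.3394657 286.4791829]
blk top [110.32295938 305.93151083]
[0.6532, -0.0842, 84.9, 85.0, 0.72]
[0.6544, -0.185, 85.2, 85.0, 0.73]
tape_roll 0.72 [0.563 0.225 0.016]
driver_red 0.92 [ 0.575 -0.317  0.015]
```

View pics/w13.png

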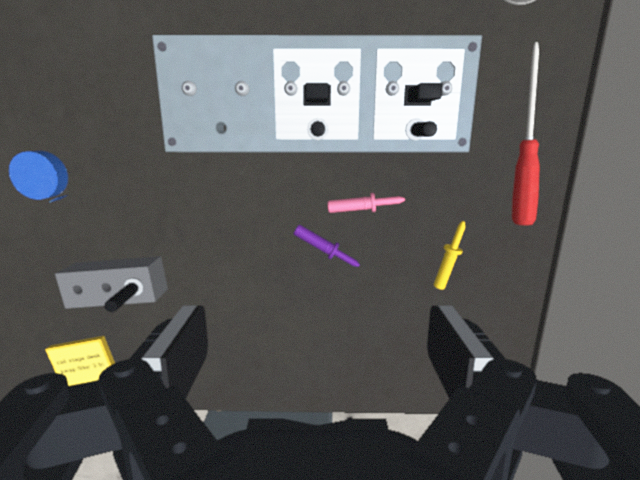

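The picture shows both plates home. Their pins are seated at (317,128) and (415,128), the spare pin stands in the block at (132,287), and the tape and screwdriver haven't moved. Handing in.

```bash
python3 -c "
from bench import r
print(r.hand_in())"
```

```text
the job is handed in; nothing more can be done
None
```

I mounted both plates present, in the right and middle bays, and handed the job in at about 39 s of the 210 s allowed. Hand-in reports no verdict, so the results below are my own measurements.

- **Pins:** the right bay's own pin stands in the pin block's right-hand hole. The middle bay's pin locks the right plate, and the left bay's pin locks the middle plate. The left bay is empty.
- **Plates:** both slid until they stopped on the screws, at 16–20 N. The last picture put the right plate within about 0.7 mm of home and the middle plate within about 0.5 mm.
- **Pin seating:** both pins stopped at the expected height with 13–14 N, which means collar on plate. Both stand on their predicted pixels, as does the pin in the block.
- **Bystanders:** the tape roll and screwdriver read within about 5 mm of where they started, which is about the detector's own accuracy. The arm ended open and clear of everything.
- **Disagreements:** the cameras differed by about 1–1.5 mm in x. The arm often settled 1–2 mm off its commanded position, so I corrected from measured positions. My two-view height check of the base's corners failed, so I relied on its image size (within 1 mm of the stated dimensions) and on contact instead. The block's height was confirmed from two of its three holes; the third reading was off.

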